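# Put the check weights of the stock-room scale back in order

### The job

The three steel check weights by the counting scale are each in the wrong place: lift the scale's clear hinged cover well open, put the oblong weight on the middle of the scale pan in place of the square one, put the round weight on the middle of the round wooden stand and the square weight on the middle of the square stand, then lower the cover fully closed. The empty cork mat is there for parking a weight on the way; keep the weights upright, set them down gently and never let one down on the bare desk.

Things in the scene. Friction and masses are not known exactly. Their poses are not given: they have to be found in the camera images.
- round_weight: Steel check weight, round cylinder of 44 mm diameter, body 40 mm high. On its top, centred, a 8 mm long neck of 12 mm diameter carries a round knob of 24 mm diameter and 22 mm height, by which it is lifted from above. Knob from 48 to 70 mm above the underside. About 0.55 kg. Origin at the centre of the underside, z up. At the start it stands on the square stand.
- square_weight: Steel check weight, square block of 46 x 46 mm, body 32 mm high. On its top, centred, a 8 mm long neck of 12 mm diameter carries a round knob of 24 mm diameter and 22 mm height, by which it is lifted from above. Knob from 40 to 62 mm above the underside. About 0.55 kg. Origin at the centre of the underside, z up. At the start it stands on the scale pan under the closed cover.
- oblong_weight: Steel check weight, oblong block of 76 mm (x) by 36 mm (y), body 26 mm high. On its top, centred, a 8 mm long neck of 12 mm diameter carries a round knob of 24 mm diameter and 22 mm height, by which it is lifted from above. Knob from 34 to 56 mm above the underside. About 0.55 kg. Origin at the centre of the underside, z up. At the start it stands on the round stand.
- round_stand: Fixed flat round disc of light wood, 100 mm diameter, 8 mm thick, no rim: place of the round weight. Origin at the centre of its underside, on the desk; its top is 8 mm above the origin.
- square_stand: Fixed flat square plate of light wood, 92 x 92 mm, 8 mm thick, no rim: place of the square weight. Origin at the centre of its underside; its top is 8 mm above the origin.
- spare_mat: Fixed flat oblong cork mat, 75 mm (x) by 110 mm (y), 8 mm thick, empty at the start: the free spot. Origin at the centre of its underside; its top is 8 mm above the origin.
- scale: Fixed white counting scale, housing 260 mm (x, from -165 to +95 mm) by 200 mm (y) by 50 mm high, console on its -x end. Origin on the desk exactly below the centre of the round pan with a black rubber top (130 mm diameter), whose top is 62 mm above the origin and does not move. The cover stands round the pan: inside 170 mm (x) by 167 mm (y), its roof 153 mm above the desk when closed.
- cover (a joint): Opening angle of the clear cover in rad: 0 closed, 1.75 fully open (its stop); above 1.5 the pan is free from above. The cover (box of roof, two sides and a front 3 mm thick, 0.25 kg, no wall at the hinge side) swings up and over to the scale's +y side about a hinge along the scale's x axis. The hinge is stiff: the cover stays at any angle where it is left, and takes about 3 N at the handle.
- cover_handle (a point): Middle of the cover's handle: a round steel bar of 10 mm diameter along the scale's x axis, 82 mm free between its two posts, 40 mm out from the cover's front (the side away from the hinge; -y of the scale when closed). When closed it is 138 mm above the desk and 125 mm from the pan's centre line. It moves with the cover; the bar can turn between the fingers.
- cover_hinge (a point): Point on the cover's hinge axis, 53 mm above the desk, 85 mm to the +y side of the pan's centre, in line with the handle's middle (handle 210 mm out and 85 mm higher when closed). The axis is parallel to the scale's x axis.
There are look-alikes about, which are no part of the job. What is shaped like the round_weight but orange or red is not meant.

How it is judged:
By the outcome, as a careful person would: the job done as asked, in the order asked, and still so for the second after the job is handed in, with the robot touching nothing.
It also fails if it takes over 136 s, if anything falls off the work surface, if the arm or the gripper's body presses on something with over 40 N, if the wrist force passes 120 N, or if a joint passes its speed limit or range.

### The arm

A 6-joint arm with a two-finger parallel gripper is mounted at the origin on the work surface. World frame = base frame: x ahead of the robot, y to its left, z up, the work surface at z = 0. Lengths are in m, angles in rad, forces in N, time in s.
With the tool pointing down it reaches from about 0.3 to 0.95 m from the base axis. Payload 3.1 kg.
Tool frame: the origin (TCP) lies between the finger pads; the fingertips stand 25 mm ahead of it and the grasp point (between the pads) lies 6 mm ahead of it (manip.tip_extent is the z of the fingertips in the tool frame, in m); z points along the fingers, y is the line along which they close (so a half turn about z gives the same grasp; the last joint's range is limited). The gripper opens to 85 mm and grips with 20 to 120 N. Pads are 22 mm wide; open, the fingers measure 114 mm over their backs; the gripper's body (76 mm by 85 mm) begins 54 mm behind the grasp point. The pads swing forward as they close: fully open they stand 13 mm farther back than shut.
Start: joints at [1.058, 0.308, 1.634, -0, 1.2, -0.07], TCP at [0.268, 0.565, 0.232] pointing down, gripper open.
Joint ranges: [-3.06, 3.06], [-0.79, 1.96], [0.05, 2.63], [-1.19, 4.34], [0.05, 2.64], [-2.94, 2.94]. Speed limits (rad/s): [2.79, 2.79, 3.14, 3.14, 3.14, 3.14].

### API

Orientations are given as a rotation vector (axis times angle).
In Python, from plant import manip gives the robot as it stands. The module is installed in compiled form; this text tells all that it offers.
- The arm moves only by the tool play_rows, never from a script. Its argument "rows" is a list of rows, each an object of numbers: "x", "y", "z": the shift along the tool's x, y, z in m; "ax", "ay", "az": the turn, a rotation vector about the tool's x, y, z in degrees; "claw": the opening in per cent of the stroke, from 0 (shut) to 100 (fully open). A call has 1 to 5 rows; each row is the pose to reach, as a shift and turn from the pose commanded when the call began, along the tool's axes at that moment; what a row does not reach only later rows make up. A row lasts 1/12 s, in which the tool goes at most 41.7 mm and 7.16 degrees, less where a joint would pass 70% of its speed; a pose out of reach is approached as far as the arm can. A call with a gripper value outside its range is refused whole. The fingers move at their own pace and stop on an object; "squeeze" is the grip in N (left out, the last holds). Time passes only in rows, so rows that repeat a pose let the fingers close. It gives the time, the measured TCP pose, the force, the opening and the grip force at its end, in the units of the state.
- manip.read_state(): the state, without advancing time (a new reading comes with each control period).
- manip.capture(name): name is "scene" or "top" or "wrist"; returns a dict with "color" (420x560x3 uint8, red, green, blue), "z_map" (420x560 float32, m along the optical axis (not along the pixel's ray), 0 where there is no reading), "intrinsics" (3x3 intrinsics, pixels), "R" (3x3) and "t" (3): a world point X has camera coordinates R X + t. Camera axes: x right, y down, z forward; pixel columns grow to the right and rows downward; lengths in m; the calibration is good to about 2 mm. A picture is of the moment at which its call begins.
- manip.hand_in(): hands the job in; it is judged then, once.
The state is a dict: "clock": time; "q": joint angles; "joint_vel": joint speeds; "tau": joint torques, N m; "ee_pos": TCP position; "ee_rot": TCP orientation; "ft_force": force on the tool from outside, world axes, zero at the start; "wrist_torque": the same for the moment, N m; "width": opening from 0.0 (shut) to 1.0 (fully open); "gripper_force": force on a finger pad.
Only numpy, scipy, OpenCV 4.12 (cv2) and the standard library are available. Lean on these libraries where they do the work, as an engineer would, in place of code of your own. Each camera call takes 0.05 s, during which the arm holds its last target. There are 200 camera calls.

## Working session

There is one attempt and no reset: what is moved stays moved. The work goes in short steps, Python scripts to look and compute and a tool call to move; the robot and the scene stay as the last step left them, time stands still between calls to the robot, and variables do not carry over. Pictures are saved under pics/ and viewed, at most 14 in all, crops included, and the job is handed in when it is done.

Besides the shell and the picture viewer there is one more tool, called after ">>>" by a JSON object that holds its "api" and its "payload". play_rows: Moves the arm, as the interface text tells. Its arguments: {"type":"object","properties":{"rows":{"type":"array","items":{"type":"object","properties":{"x":{"type":"number"},"y":{"type":"number"},"z":{"type":"number"},"ax":{"type":"number"},"ay":{"type":"number"},"az":{"type":"number"},"claw":{"type":"number"}}}},"squeeze":{"type":"number"}},"required":["rows"]}

```bash
mkdir -p pics
cat > h.py <<'E'
import numpy as np, cv2
from plant import manip
from scipy.spatial.transform import Rotation as Ro
def snap(name,fn):
    c=manip.capture(name); cv2.imwrite('pics/'+fn+'.png',c['color'][:,:,::-1]); np.savez('pics/'+fn+'.npz',**c); return c
def load(fn): return np.load('pics/'+fn+'.npz')
def cloud(c):
    z=c['z_map'];v,u=np.mgrid[:z.shape[0],:z.shape[1]]
    K=c['intrinsics'];P=np.stack([(u-K[0,2])/K[0,0]*z,(v-K[1,2])/K[1,1]*z,z],-1)
    W=(P-c['t'])@c['R'];W[z==0]=np.nan;return W
def ray(c,u,v,h):
    K=c['intrinsics'];d=c['R'].T@np.array([(u-K[0,2])/K[0,0],(v-K[1,2])/K[1,1],1]);o=-c['R'].T@c['t']
    return o+d*(h-o[2])/d[2]
def proj(c,X):
    p=c['R']@np.array(X)+c['t'];p=c['intrinsics']@p;return p[:2]/p[2]
E
python3 - <<'E'
from h import *
a=snap('scene','s0');b=snap('top','t0')
for c in(a,b): print(c['intrinsics'].round(1).tolist(),(-c['R'].T@c['t']).round(3),c['R'].round(2).tolist())
s=manip.read_state();print(s, manip.tip_extent)
E
```

```text
[[529.4, 0.0, 283.5], [0.0, 529.4, 213.1], [0.0, 0.0, 1.0]] [ 1.101 -0.652  0.903] [[0.77, 0.64, -0.0], [0.43, -0.51, -0.74], [-0.48, 0.57, -0.67]]
[[490.0, 0.0, 280.3], [0.0, 490.0, 215.8], [0.0, 0.0, 1.0]] [0.468 0.003 1.287] [[0.02, -1.0, -0.0], [-1.0, -0.02, -0.07], [0.07, 0.0, -1.0]]
{'clock': 0.1, 'q': array([ 1.05832677e+00,  3.08929680e-01,  1.63508945e+00,  1.29993089e-05,
        1.19967602e+00, -6.97404345e-02]), 'joint_vel': array([-7.38750726e-04, -1.58395602e-03, -4.27014430e-03, -4.33816108e-04,
       -1.33508137e-03,  6.39372295e-05]), 'tau': array([-1.49456796e-04, -4.16407871e+01, -2.77646041e+01, -5.50776952e-05,
        4.11376823e-03,  9.60233280e-06]), 'ee_pos': array([0.26742828, 0.56406234, 0.2306402 ]), 'ee_rot': array([-0.68964337, -3.06433067,  0.00315756]), 'ft_force': array([-0.34784035, -0.62552361, -0.48655929]), 'wrist_torque': array([-0.01180323,  0.04424546,  0.04303461]), 'gripper_force': 0.0, 'width': 1.0011406802676108} 0.025
```

View pics/s0.png

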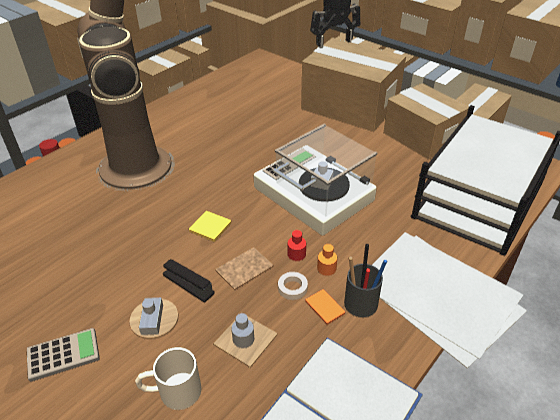

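View pics/t0.png

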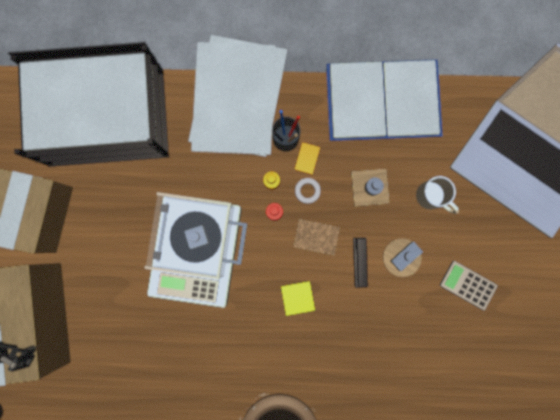

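Top view: the scale's pan is at (195,237) with the square weight on it, its console at the bottom and the handle at (240,243). The cork mat is at (317,237).

Candidates for the round weight: grey (375,186) on the square plate, red (275,211) and orange (271,180). I choose the grey one. The oblong weight is at (407,257) on the disc.

Run:
```python
from h import *
c=load('t0');im=cv2.imread('pics/t0.png')
a=cv2.resize(im[190:310,140:255],None,fx=3.4,fy=3.4,interpolation=2)
b=cv2.resize(im[160:295,290:435],None,fx=2.7,fy=2.7,interpolation=2)
o=np.zeros((420,800,3),np.uint8);o[:a.shape[0],:a.shape[1]]=a;o[:b.shape[0],400:400+b.shape[1]]=b;cv2.imwrite('pics/crop1.png',o)
W=cloud(c)
for u,v in [(375,186),(407,257),(195,237),(317,237),(240,243),(360,200),(390,265),(280,280),(220,225),(210,288),(275,211)]: print(u,v,W[v,u].round(4))
```

```text
375 186 [ 0.6308 -0.225   0.0785]
407 257 [ 0.4567 -0.3091  0.0625]
195 237 [0.4928 0.2031 0.1597]
317 237 [ 0.5032 -0.0884  0.0058]
240 243 [0.4815 0.1011 0.1376]
360 200 [ 0.6027 -0.1997  0.0058]
390 265 [ 0.4345 -0.2797  0.0048]
280 280 [0.3891 0.0058 0.0004]
220 225 [0.5219 0.1471 0.154 ]
210 288 [0.3683 0.1808 0.0486]
275 211 [0.564  0.0219 0.0681]
```

View pics/crop1.png

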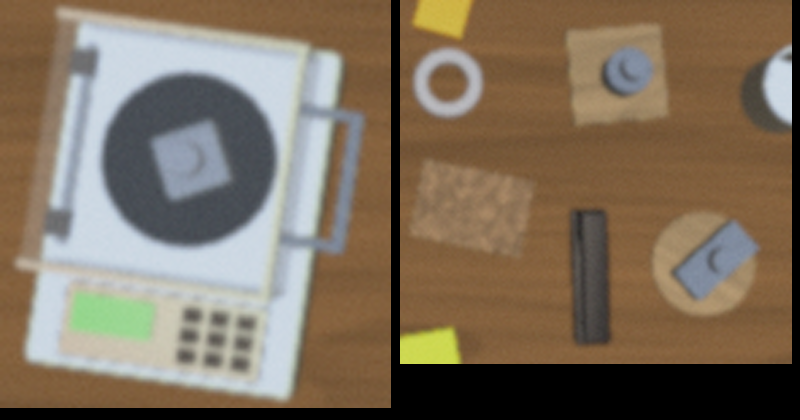

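Run:
```python
from h import *
c=load('t0')
A=lambda x,y,h: ray(c,140+(x+.5)/3.4-.5,190+(y+.5)/3.4-.5,h)[:2]
B=lambda x,y,h: ray(c,290+(x-400+.5)/2.7-.5,160+(y+.5)/2.7-.5,h)[:2]
def quad(n,F,pts,h):
    q=np.array([F(x,y,h) for x,y in pts]);d=np.roll(q,-1,0)-q
    print(n,q.mean(0).round(4),'len',np.hypot(*d.T).round(3),'ang',np.degrees(np.arctan2(d[:,1],d[:,0])).round(1))
print('pan',A(189.5,158.5,.062),'diam',A(102,158,.062)-A(277,158,.062))
quad('sq',A,[(149,138),(214,119),(232,182),(170,203)],.094)
print('sq knob',A(185,160,.124))
print('handle',A(358,120,.138),A(337,247,.138))
quad('sqstand',B,[(566,31),(660,24),(668,115),(575,124)],.008)
print('rstand',B(704.5,263.5,.008))
quad('obl',B,[(738,218),(760,247),(697,300),(673,269)],.034)
quad('mat',B,[(423,158),(536,182),(522,257),(410,235)],.008)
print('round body',B(628,72,.048),'knob',B(633,68,.078))
# depth based: knob tops
W=cloud(c)
for n,(u,v),h in [('rk',(376,185),.078),('ok',(408,256),.064)]:
    w=W[v-14:v+15,u-14:u+15].reshape(-1,3); m=abs(w[:,2]-h)<.006; print(n,m.sum(),w[m].mean(0),np.ptp(w[m],axis=0))
# handle from depth
w=W[215:270,236:250].reshape(-1,3); m=abs(w[:,2]-.14)<.008; w=w[m]; print('hdl',m.sum(),w.mean(0),w[w[:,0].argmin()],w[w[:,0].argmax()])
```

```text
pan [0.49683447 0.21952663] diam [-0.00280071  0.12871214]
sq [0.4947 0.2126] len [0.048 0.047 0.047 0.049] ang [ -72.4 -162.2  110.    19.9]
sq knob [0.49423572 0.21168088]
handle [0.52411018 0.09060629] [0.43648116 0.10268787]
sqstand [ 0.6377 -0.2256] len [0.092 0.089 0.091 0.091] ang [ -84.5 -174.6   96.8    6.2]
rstand [ 0.45527225 -0.31123436]
obl [ 0.4605 -0.3166] len [0.034 0.078 0.037 0.079] ang [-142.3  130.8   38.5  -51.1]
mat [ 0.5039 -0.0873] len [0.112 0.074 0.11  0.076] ang [-100.8  170.2   80.2   -8.5]
round body [ 0.63392818 -0.22856522] knob [ 0.63370032 -0.22751777]
rk 68 [ 0.63770346 -0.23051876  0.07670231] [0.02279034 0.02116285 0.00908093]
ok 69 [ 0.45943638 -0.31627883  0.06208986] [0.02008981 0.02348195 0.01034103]
hdl 206 [0.48597216 0.0978346  0.14053029] [0.43482607 0.10868765 0.14246585] [0.53285502 0.11175144 0.13916559]
```

```bash
cat >> h.py <<'E'
def st():
    s=manip.read_state();R=Ro.from_rotvec(s['ee_rot']).as_matrix()
    print('t%.2f'%s['clock'],'p',s['ee_pos'].round(4),'yawY %.1f'%np.degrees(np.arctan2(R[1,1],R[0,1])),'tilt',(R[:2,2]).round(3),'F',s['ft_force'].round(1),'w %.3f g %.1f'%(s['width'],s['gripper_force']))
    return s,R
def to(*pts):
    s,R=st()
    for p in pts:
        d=R.T@(np.array(p[:3])-s['ee_pos']);print(p,'->',d.round(4),end=' ')
        if len(p)>3: print('az %.1f'%-(p[3]-np.degrees(np.arctan2(R[1,1],R[0,1]))),end='')
        print()
E
python3 -c "
from h import *
to((.480,.0966,.231,82),(.480,.0966,.144,82))"
```

```text
t0.10 p [0.2674 0.5641 0.2306] yawY 64.6 tilt [-0.001 -0.002] F [-0.3 -0.6 -0.5] w 1.001 g 0.0
(0.48, 0.0966, 0.231, 82) -> [-3.923e-01 -3.313e-01  3.000e-04] az -17.4
(0.48, 0.0966, 0.144, 82) -> [-0.3924 -0.3311  0.0873] az -17.4
```

>>> {"api": "play_rows", "payload": {"rows": [{"x":-0.026,"y":-0.022,"claw":35},{"x":-0.052,"y":-0.044,"claw":35},{"x":-0.078,"y":-0.066,"claw":35},{"x":-0.105,"y":-0.088,"claw":35},{"x":-0.131,"y":-0.11,"claw":35}]}}

```text
invalid input
```

>>> {"api": "play_rows", "payload": {"rows": [{"x":-0.026,"y":-0.022,"claw":35},{"x":-0.052,"y":-0.044,"claw":35},{"x":-0.078,"y":-0.066,"claw":35},{"x":-0.105,"y":-0.088,"claw":35},{"x":-0.131,"y":-0.11,"claw":35}]}}

```text
invalid input
```

>>> {"api": "play_rows", "payload": {"rows": [{"x":-0.026,"y":-0.022,"az":-4},{"x":-0.052,"y":-0.044,"az":-9},{"x":-0.078,"y":-0.066,"az":-14},{"x":-0.105,"y":-0.088,"az":-17.4},{"x":-0.131,"y":-0.11,"az":-17.4}]}}

```text
invalid input
```

```bash
python3 -c "
from h import *
c=snap('wrist','w1')
to((.480,.0966,.144,82))
print(proj(c,(.480,.0966,.138)),proj(c,(.439,.1024,.138)),proj(c,(.5206,.0909,.138)))"
```

```text
t0.15 p [0.2675 0.5642 0.2308] yawY 64.6 tilt [-0.001 -0.002] F [-0.4 -0.   0.2] w 0.999 g 0.0
(0.48, 0.0966, 0.144, 82) -> [-0.3924 -0.3313  0.0873] az -17.4
[-47.99729477 576.36541171] [-71.53702773 550.86428186] [-26.13908426 599.998976  ]
```

View pics/w1.png

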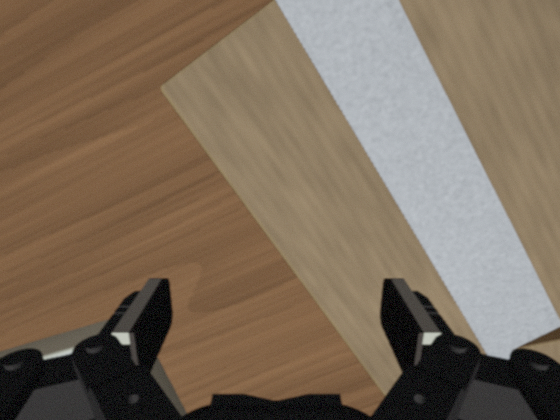

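The moves were refused and the wrist picture shows only the box, so the arm hasn't moved. I'll try again with every field given.

>>> {"api": "play_rows", "payload": {"rows": [{"x":-0.026,"y":-0.022,"z":0,"ax":0,"ay":0,"az":0,"claw":35},{"x":-0.052,"y":-0.044,"z":0,"ax":0,"ay":0,"az":0,"claw":35},{"x":-0.078,"y":-0.066,"z":0,"ax":0,"ay":0,"az":0,"claw":35},{"x":-0.105,"y":-0.088,"z":0,"ax":0,"ay":0,"az":0,"claw":35},{"x":-0.131,"y":-0.11,"z":0,"ax":0,"ay":0,"az":0,"claw":35}], "squeeze": 30}}

```text
clock: 0.57
ee_pos: [0.3392, 0.4076, 0.2314]
ee_rot: [-0.689, -3.065, 0.001]
ft_force: [0.7, -0.6, -0.0]
width: 0.349
gripper_force: 0.0
```

>>> {"api": "play_rows", "payload": {"rows": [{"x":-0.026,"y":-0.022},{"x":-0.052,"y":-0.044},{"x":-0.078,"y":-0.066},{"x":-0.105,"y":-0.088},{"x":-0.131,"y":-0.11}], "squeeze": 30}}

```text
invalid input
```

>>> {"api": "play_rows", "payload": {"rows": [{"x":-0.026,"y":-0.022,"z":0,"ax":0,"ay":0,"az":-4,"claw":35},{"x":-0.052,"y":-0.044,"z":0,"ax":0,"ay":0,"az":-9,"claw":35},{"x":-0.078,"y":-0.066,"z":0,"ax":0,"ay":0,"az":-14,"claw":35},{"x":-0.105,"y":-0.088,"z":0,"ax":0,"ay":0,"az":-17.4,"claw":35},{"x":-0.131,"y":-0.11,"z":0,"ax":0,"ay":0,"az":-17.4,"claw":35}]}}

```text
clock: 0.98
ee_pos: [0.4105, 0.252, 0.2316]
ee_rot: [-0.215, -3.134, 0.0]
ft_force: [1.3, 0.3, 0.8]
width: 0.352
gripper_force: 0.0
```

```bash
python3 -c "
from h import *
to((.480,.0966,.231,82),(.480,.0966,.144,82))"
```

```text
t0.98 p [0.4105 0.252  0.2316] yawY 82.2 tilt [-0. -0.] F [1.3 0.3 0.8] w 0.352 g 0.0
(0.48, 0.0966, 0.231, 82) -> [-0.09   -0.1445  0.0006] az 0.2
(0.48, 0.0966, 0.144, 82) -> [-0.09   -0.1444  0.0876] az 0.2
```

>>> {"api": "play_rows", "payload": {"rows": [{"x":-0.02,"y":-0.03,"z":0,"ax":0,"ay":0,"az":0,"claw":35},{"x":-0.042,"y":-0.065,"z":0,"ax":0,"ay":0,"az":0,"claw":35},{"x":-0.065,"y":-0.1,"z":0,"ax":0,"ay":0,"az":0,"claw":35},{"x":-0.08,"y":-0.13,"z":0.01,"ax":0,"ay":0,"az":0,"claw":35},{"x":-0.09,"y":-0.1445,"z":0.02,"ax":0,"ay":0,"az":0,"claw":35}]}}

```text
clock: 1.4
ee_pos: [0.4808, 0.0946, 0.2122]
ee_rot: [0.222, 3.131, -0.002]
ft_force: [-0.3, 0.5, -0.8]
width: 0.349
gripper_force: 0.0
```

```bash
python3 -c "
from h import *
c=snap('wrist','w2')
to((.480,.0966,.144,82))
print(proj(c,(.480,.0966,.138)),proj(c,(.439,.1024,.138)),proj(c,(.5206,.0909,.138)))"
```

```text
t1.45 p [0.4802 0.0931 0.2097] yawY 81.8 tilt [-0.001 -0.003] F [ 1.3 -1.9 -1.7] w 0.352 g 0.0
(0.48, 0.0966, 0.144, 82) -> [0.0006 0.0036 0.0657] az -0.2
[279.4200944  220.45759645] [279.54930395 155.3515077 ] [279.3700065  278.07075485]
```

View pics/w2.png

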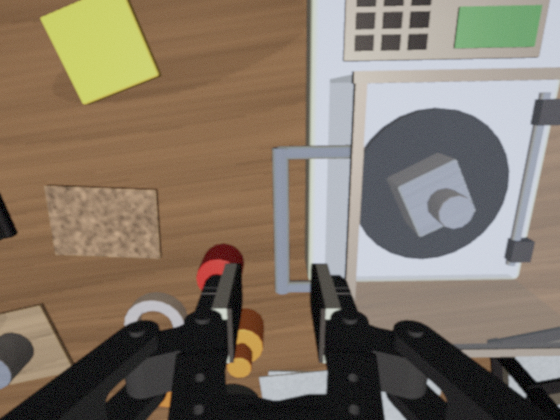

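>>> {"api": "play_rows", "payload": {"rows": [{"x":0,"y":0,"z":0.01,"ax":0,"ay":0,"az":0,"claw":35},{"x":0,"y":0,"z":0.025,"ax":0,"ay":0,"az":0,"claw":35},{"x":0,"y":0,"z":0.035,"ax":0,"ay":0,"az":0,"claw":35},{"x":0,"y":0,"z":0.04,"ax":0,"ay":0,"az":0,"claw":35},{"x":0,"y":0,"z":0.04,"ax":0,"ay":0,"az":0,"claw":35}]}}

```text
clock: 1.87
ee_pos: [0.4777, 0.0988, 0.17]
ee_rot: [-0.216, -3.13, 0.001]
ft_force: [0.5, 0.3, -0.5]
width: 0.347
gripper_force: 0.0
```

```bash
python3 -c "
from h import *
to((.480,.0966,.144,82))"
```

```text
t1.87 p [0.4777 0.0988 0.17  ] yawY 82.1 tilt [-0.004 -0.   ] F [ 0.5  0.3 -0.5] w 0.347 g 0.0
(0.48, 0.0966, 0.144, 82) -> [-0.0027 -0.0019  0.026 ] az 0.1
```

>>> {"api": "play_rows", "payload": {"rows": [{"x":-0.002,"y":-0.001,"z":0.01,"ax":0,"ay":0,"az":0,"claw":35},{"x":-0.002,"y":-0.001,"z":0.02,"ax":0,"ay":0,"az":0,"claw":35},{"x":-0.002,"y":-0.001,"z":0.026,"ax":0,"ay":0,"az":0,"claw":35},{"x":-0.002,"y":-0.001,"z":0.026,"ax":0,"ay":0,"az":0,"claw":35},{"x":-0.002,"y":-0.001,"z":0.026,"ax":0,"ay":0,"az":0,"claw":0}]}}

```text
clock: 2.28
ee_pos: [0.4808, 0.0969, 0.1452]
ee_rot: [-0.218, -3.133, 0.0]
ft_force: [-0.4, -0.6, 0.3]
width: 0.226
gripper_force: 0.0
```

>>> {"api": "play_rows", "payload": {"rows": [{"x":0,"y":0,"z":0,"ax":0,"ay":0,"az":0,"claw":0},{"x":0,"y":0,"z":0,"ax":0,"ay":0,"az":0,"claw":0},{"x":0,"y":0,"z":0,"ax":0,"ay":0,"az":0,"claw":0},{"x":0,"y":0,"z":0,"ax":0,"ay":0,"az":0,"claw":0},{"x":0,"y":0,"z":0,"ax":0,"ay":0,"az":0,"claw":0}]}}

```text
clock: 2.7
ee_pos: [0.4815, 0.0968, 0.1461]
ee_rot: [0.218, 3.133, 0.0]
ft_force: [0.2, -0.4, -0.2]
width: -0.001
gripper_force: 0.0
```

```bash
python3 -c "
from h import *
s,R=st()
p=s['ee_pos'];r=np.hypot(.21,.085);a0=np.arctan2(.085,.21)
for d in range(0,103,10):
    a=a0+np.radians(d); print(d,(.21-r*np.cos(a)).round(4),-(r*np.sin(a)-.085).round(4))"
```

```text
t2.70 p [0.4815 0.0968 0.1461] yawY 82.0 tilt [0.001 0.   ] F [ 0.2 -0.4 -0.2] w -0.001 g 0.0
0 0.0 -0.0
10 0.018 -0.0352
20 0.0417 -0.0667
30 0.0706 -0.0936
40 0.1038 -0.1151
50 0.1401 -0.1305
60 0.1786 -0.1394
70 0.218 -0.1414
80 0.2572 -0.1366
90 0.295 -0.125
100 0.3302 -0.107
```

```bash
python3 -c "
from h import *
c=snap('wrist','w3');st()
t=snap('scene','s1')
p=proj(t,(.48,.0966,.138));print(p);u,v=p.astype(int)
im=cv2.imread('pics/s1.png')[v-60:v+60,u-50:u+70]
a=cv2.resize(im,None,fx=3.3,fy=3.3,interpolation=2); b=cv2.resize(cv2.imread('pics/w3.png')[140:420,130:420],(400,396))
cv2.imwrite('pics/c3.png',np.hstack([a,b]))
"
```

```text
t2.75 p [0.4814 0.0968 0.146 ] yawY 82.0 tilt [0.001 0.   ] F [0.6 0.4 0.4] w 0.001 g 0.0
[287.53445237 178.32252308]
```

View pics/c3.png

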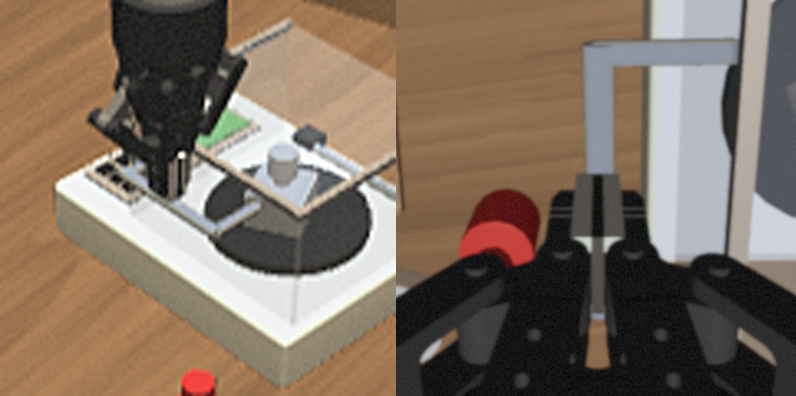

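```bash
python3 -c "
from h import *
c=load('pics/w3'[5:])
for X in [(.4814,.0968,.121),(.4814,.0968,.14),(.4814,.0968,.146),(.4814,.0968,.100),(.4705,.0983,.138),(.480,.0966,.138)]:
    p=proj(c,X); print(X,p.round(1),((p-[130,140])*[400/290,396/280]+[396,0]).round(0))
W=cloud(c)
for u,v in [(274,200),(274,250),(274,262),(270,275),(274,275),(280,275),(275,300),(275,340),(275,364)]: print(u,v,W[v,u].round(4),c['color'][v,u])
print((-c['R'].T@c['t']).round(3),c['R'][2].round(2))
s=manip.read_state();print(s['width'],s['gripper_force'])
"
```

```text
(0.4814, 0.0968, 0.121) [276.4 255.6] [598. 164.]
(0.4814, 0.0968, 0.14) [276.4 273.6] [598. 189.]
(0.4814, 0.0968, 0.146) [276.4 280.2] [598. 198.]
(0.4814, 0.0968, 0.1) [276.4 239.5] [598. 141.]
(0.4705, 0.0983, 0.138) [276.4 249.7] [598. 155.]
(0.48, 0.0966, 0.138) [275.6 268.9] [597. 182.]
274 200 [0.4452 0.1008 0.1445] [145 152 167]
274 250 [0.4682 0.0976 0.143 ] [140 149 164]
274 262 [0.4738 0.0968 0.1434] [117 125 136]
270 275 [0.4704 0.0958 0.1612] [81 74 67]
274 275 [0.4706 0.0973 0.1612] [16 16 13]
280 275 [0.471  0.0997 0.161 ] [68 65 61]
275 300 [0.4707 0.0978 0.1791] [17 23 20]
275 340 [0.4834 0.096  0.1837] [88 82 78]
275 364 [0.5287 0.0895 0.143 ] [143 144 156]
[0.403 0.108 0.289] [ 0.31 -0.04 -0.95]
0.0007351218880854134 0.0
```

```bash
python3 -c "
from h import *
s=manip.read_state();R=Ro.from_rotvec(s['ee_rot']).as_matrix();p=s['ee_pos']
c=load('w3');W=cloud(c)
T=(W-p)@R
for u in (266,270,280,284):
  print(u,[(v,*(T[v,u]*1000).round(0).tolist()) for v in range(256,312,4)])
print(R.round(3))
"
```

```text
266 [(256, -58.0, -9.0, 145.0), (260, -61.0, -9.0, 145.0), (264, 11.0, -4.0, -6.0), (268, 10.0, -4.0, -8.0), (272, 10.0, -4.0, -12.0), (276, 11.0, -4.0, -16.0), (280, 11.0, -4.0, -20.0), (284, 11.0, -4.0, -23.0), (288, 11.0, -4.0, -26.0), (292, 11.0, -4.0, -28.0), (296, 11.0, -4.0, -31.0), (300, 11.0, -4.0, -33.0), (304, 11.0, -4.0, -35.0), (308, 10.0, -4.0, -38.0)]
270 [(256, 10.0, -3.0, 4.0), (260, 7.0, -3.0, 5.0), (264, 10.0, -3.0, -5.0), (268, 11.0, -3.0, -9.0), (272, 10.0, -3.0, -12.0), (276, 11.0, -3.0, -16.0), (280, 10.0, -2.0, -19.0), (284, 11.0, -2.0, -22.0), (288, 10.0, -2.0, -24.0), (292, 11.0, -2.0, -28.0), (296, 10.0, -2.0, -30.0), (300, 11.0, -2.0, -33.0), (304, 11.0, -2.0, -36.0), (308, 11.0, -2.0, -38.0)]
280 [(256, 10.0, 2.0, 3.0), (260, 8.0, 2.0, 3.0), (264, 10.0, 1.0, -5.0), (268, 11.0, 1.0, -10.0), (272, 11.0, 1.0, -13.0), (276, 10.0, 1.0, -15.0), (280, 10.0, 1.0, -19.0), (284, 11.0, 1.0, -22.0), (288, 10.0, 1.0, -25.0), (292, 11.0, 1.0, -28.0), (296, 11.0, 1.0, -31.0), (300, 12.0, 1.0, -34.0), (304, 11.0, 1.0, -36.0), (308, 10.0, 1.0, -37.0)]
284 [(256, 10.0, 3.0, 3.0), (260, 8.0, 3.0, 3.0), (264, 10.0, 3.0, -5.0), (268, 11.0, 3.0, -10.0), (272, 11.0, 3.0, -14.0), (276, 11.0, 3.0, -16.0), (280, 10.0, 3.0, -18.0), (284, 11.0, 3.0, -23.0), (288, 10.0, 3.0, -25.0), (292, 11.0, 3.0, -28.0), (296, 10.0, 3.0, -30.0), (300, 11.0, 3.0, -33.0), (304, 11.0, 3.0, -36.0), (308, 10.0, 3.0, -37.0)]
[[-0.99   0.139  0.   ]
 [ 0.139  0.99   0.   ]
 [-0.     0.    -1.   ]]
```

```bash
python3 -c "
from h import *
c=load('s1');W=cloud(c)
d=np.hypot(W[...,0]-.4815,W[...,1]-.0968)
m=(d<.03)
for a in np.arange(.10,.24,.01):
    k=m&(W[...,2]>a)&(W[...,2]<=a+.01); print(round(a,2),k.sum(),W[k].mean(0).round(3) if k.any() else '',c['color'][k].mean(0).round() if k.any() else '')
for z in (.121,.138,.15): print(z,proj(c,(.4815,.0968,z)))
w=load('w2');T=(cloud(w)-[.4802,.0931,.2097])@np.diag([1,1,1.])
for u in (230,235,318,325): print(u,[(v,*(T[v,u]*1000).round(0).tolist()) for v in range(255,320,8)])
"
```

```text
0.1 0  
0.11 0  
0.12 0  
0.13 40 [0.483 0.092 0.138] [146. 146. 141.]
0.14 33 [0.486 0.092 0.143] [155. 159. 160.]
0.15 35 [0.488 0.089 0.155] [72. 70. 64.]
0.16 44 [0.488 0.088 0.165] [61. 59. 54.]
0.17 44 [0.489 0.09  0.175] [80. 77. 69.]
0.18 33 [0.492 0.091 0.186] [57. 58. 52.]
0.19 78 [0.489 0.093 0.196] [43. 44. 41.]
0.2 53 [0.488 0.091 0.205] [40. 39. 37.]
0.21 63 [0.494 0.089 0.214] [38. 37. 36.]
0.22 63 [0.494 0.087 0.225] [34. 34. 32.]
0.23 59 [0.496 0.088 0.235] [34. 34. 32.]
0.121 [288.06735895 184.22522967]
0.138 [288.08409824 178.53719989]
0.15 [288.09610114 174.45859783]
230 [(255, 70.0, -55.0, -184.0), (263, -12.0, -17.0, 5.0), (271, -13.0, -15.0, 14.0), (279, -12.0, -15.0, 20.0), (287, -12.0, -14.0, 26.0), (295, -12.0, -13.0, 31.0), (303, -12.0, -13.0, 37.0), (311, -11.0, -12.0, 40.0), (319, -8.0, -13.0, 40.0)]
235 [(255, 74.0, -51.0, -191.0), (263, -12.0, -14.0, 7.0), (271, -12.0, -13.0, 14.0), (279, -12.0, -13.0, 21.0), (287, -12.0, -12.0, 26.0), (295, -9.0, -13.0, 27.0), (303, -7.0, -13.0, 29.0), (311, -3.0, -13.0, 29.0), (319, -1.0, -14.0, 30.0)]
318 [(255, 70.0, 30.0, -160.0), (263, -8.0, 20.0, 7.0), (271, -8.0, 20.0, 14.0), (279, -8.0, 19.0, 20.0), (287, -8.0, 18.0, 26.0), (295, -8.0, 18.0, 33.0), (303, -6.0, 17.0, 34.0), (311, -3.0, 17.0, 34.0), (319, -1.0, 16.0, 36.0)]
325 [(255, 67.0, 36.0, -152.0), (263, -7.0, 23.0, 7.0), (271, -7.0, 22.0, 14.0), (279, -7.0, 21.0, 21.0), (287, -7.0, 21.0, 26.0), (295, -7.0, 20.0, 31.0), (303, -7.0, 19.0, 37.0), (311, -7.0, 19.0, 41.0), (319, -3.0, 19.0, 40.0)]
```

The bar shows in front of and below the closed fingers. Depth from two cameras puts the fingertips about 4 mm above the reported TCP, not 25 mm ahead of it. I'll work with a tip offset of about -4 mm and a grasp point about 23 mm behind the reported TCP, so I reopen and go about 31 mm lower.

>>> {"api": "play_rows", "payload": {"rows": [{"x":0,"y":0,"z":0,"ax":0,"ay":0,"az":0,"claw":35},{"x":0,"y":0,"z":0,"ax":0,"ay":0,"az":0,"claw":35},{"x":0,"y":0,"z":0,"ax":0,"ay":0,"az":0,"claw":35},{"x":0,"y":0,"z":0.01,"ax":0,"ay":0,"az":0,"claw":35},{"x":0,"y":0,"z":0.018,"ax":0,"ay":0,"az":0,"claw":35}]}}

```text
clock: 3.22
ee_pos: [0.4815, 0.0969, 0.1274]
ee_rot: [0.218, 3.133, 0.0]
ft_force: [-0.2, 0.9, -0.0]
width: 0.352
gripper_force: 0.0
```

>>> {"api": "play_rows", "payload": {"rows": [{"x":0,"y":0,"z":0.008,"ax":0,"ay":0,"az":0,"claw":35},{"x":0,"y":0,"z":0.013,"ax":0,"ay":0,"az":0,"claw":35},{"x":0,"y":0,"z":0.013,"ax":0,"ay":0,"az":0,"claw":0},{"x":0,"y":0,"z":0.013,"ax":0,"ay":0,"az":0,"claw":0},{"x":0,"y":0,"z":0.013,"ax":0,"ay":0,"az":0,"claw":0}]}}

```text
clock: 3.63
ee_pos: [0.4803, 0.0979, 0.1138]
ee_rot: [-0.219, -3.132, -0.003]
ft_force: [-0.7, 5.0, -4.4]
width: 0.103
gripper_force: 29.1
```

>>> {"api": "play_rows", "payload": {"rows": [{"x":0,"y":0,"z":0,"ax":0,"ay":0,"az":0,"claw":0},{"x":0,"y":0,"z":0,"ax":0,"ay":0,"az":0,"claw":0},{"x":0,"y":0,"z":0,"ax":0,"ay":0,"az":0,"claw":0}]}}

```text
clock: 3.88
ee_pos: [0.4803, 0.098, 0.114]
ee_rot: [-0.219, -3.132, -0.003]
ft_force: [-0.3, 5.1, -6.2]
width: 0.103
gripper_force: 29.1
```

```bash
python3 -c "
import numpy as np
r=np.hypot(.21,.085);a0=np.arctan2(.085,.21)
f=lambda d:np.array([.21-r*np.cos(a0+np.radians(d)),.085-r*np.sin(a0+np.radians(d))])
D=np.linspace(0,99,21)
for k in range(0,20,5): print([tuple(((f(D[k+j])-f(D[k]))).round(4).tolist()) for j in range(1,6)])
"
```

```text
[(0.0081, -0.0178), (0.0177, -0.0348), (0.0288, -0.051), (0.0412, -0.0661), (0.0549, -0.0801)]
[(0.0148, -0.0128), (0.0307, -0.0242), (0.0475, -0.0342), (0.0651, -0.0428), (0.0834, -0.0498)]
[(0.0188, -0.0054), (0.038, -0.0091), (0.0575, -0.0112), (0.077, -0.0116), (0.0966, -0.0103)]
[(0.0193, 0.003), (0.0383, 0.0076), (0.0569, 0.0139), (0.0748, 0.0217), (0.092, 0.0311)]
```

>>> {"api": "play_rows", "payload": {"rows": [{"x":0,"y":0.008,"z":-0.018,"ax":0,"ay":0,"az":0,"claw":0},{"x":0,"y":0.018,"z":-0.035,"ax":0,"ay":0,"az":0,"claw":0},{"x":0,"y":0.029,"z":-0.051,"ax":0,"ay":0,"az":0,"claw":0},{"x":0,"y":0.041,"z":-0.066,"ax":0,"ay":0,"az":0,"claw":0},{"x":0,"y":0.055,"z":-0.08,"ax":0,"ay":0,"az":0,"claw":0}]}}

```text
clock: 4.3
ee_pos: [0.4869, 0.151, 0.1943]
ee_rot: [-0.217, -3.13, 0.004]
ft_force: [-1.6, -0.4, -4.2]
width: 0.112
gripper_force: 29.3
```

>>> {"api": "play_rows", "payload": {"rows": [{"x":0,"y":0.015,"z":-0.013,"ax":0,"ay":0,"az":0,"claw":0},{"x":0,"y":0.031,"z":-0.024,"ax":0,"ay":0,"az":0,"claw":0},{"x":0,"y":0.0475,"z":-0.034,"ax":0,"ay":0,"az":0,"claw":0},{"x":0,"y":0.065,"z":-0.043,"ax":0,"ay":0,"az":0,"claw":0},{"x":0,"y":0.0835,"z":-0.05,"ax":0,"ay":0,"az":0,"claw":0}]}}

```text
clock: 4.72
ee_pos: [0.4974, 0.2326, 0.2456]
ee_rot: [-0.217, -3.127, 0.009]
ft_force: [-7.3, -5.2, 7.2]
width: 0.099
gripper_force: 30.0
```

>>> {"api": "play_rows", "payload": {"rows": [{"x":0,"y":0.019,"z":-0.005,"ax":0,"ay":0,"az":0,"claw":0},{"x":0,"y":0.038,"z":-0.009,"ax":0,"ay":0,"az":0,"claw":0},{"x":0,"y":0.0575,"z":-0.011,"ax":0,"ay":0,"az":0,"claw":0},{"x":0,"y":0.077,"z":-0.012,"ax":0,"ay":0,"az":0,"claw":0},{"x":0,"y":0.0965,"z":-0.01,"ax":0,"ay":0,"az":0,"claw":0}]}}

```text
clock: 5.13
ee_pos: [0.5102, 0.3302, 0.2556]
ee_rot: [-0.217, -3.126, 0.004]
ft_force: [-9.3, -1.0, 6.4]
width: 0.101
gripper_force: 30.9
```

>>> {"api": "play_rows", "payload": {"rows": [{"x":0,"y":0.019,"z":0.003,"ax":0,"ay":0,"az":0,"claw":0},{"x":0,"y":0.038,"z":0.0075,"ax":0,"ay":0,"az":0,"claw":0},{"x":0,"y":0.057,"z":0.014,"ax":0,"ay":0,"az":0,"claw":0},{"x":0,"y":0.075,"z":0.022,"ax":0,"ay":0,"az":0,"claw":0},{"x":0,"y":0.092,"z":0.031,"ax":0,"ay":0,"az":0,"claw":0}]}}

```text
clock: 5.55
ee_pos: [0.5223, 0.422, 0.2234]
ee_rot: [-0.216, -3.125, 0.003]
ft_force: [-8.9, 0.4, 0.3]
width: 0.104
gripper_force: 31.0
```

```bash
python3 -c "
from h import *
c=snap('scene','s2');d=snap('top','t2');st()
cv2.imwrite('pics/c4.png',np.hstack([cv2.resize(cv2.imread('pics/s2.png')[70:270,200:420],(400,364)),cv2.resize(cv2.imread('pics/t2.png')[170:334,90:270],(400,364))]))
"
```

```text
t5.65 p [0.5226 0.4244 0.222 ] yawY 82.2 tilt [-0.008  0.002] F [-7.6  3.9  0.7] w 0.103 g 31.0
```

View pics/c4.png

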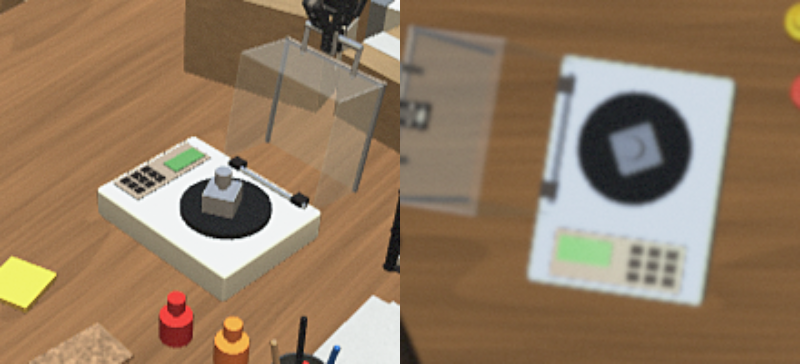

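>>> {"api": "play_rows", "payload": {"rows": [{"x":0,"y":0,"z":0,"ax":0,"ay":0,"az":0,"claw":40},{"x":0,"y":0,"z":0,"ax":0,"ay":0,"az":0,"claw":40},{"x":0,"y":0,"z":0,"ax":0,"ay":0,"az":0,"claw":40},{"x":0,"y":0,"z":-0.03,"ax":0,"ay":0,"az":0,"claw":40},{"x":0,"y":0,"z":-0.06,"ax":0,"ay":0,"az":0,"claw":40}]}}

```text
clock: 6.07
ee_pos: [0.5257, 0.4188, 0.2817]
ee_rot: [-0.22, -3.13, 0.007]
ft_force: [0.7, -0.3, 0.4]
width: 0.397
gripper_force: 0.0
```

```bash
python3 -c "
from h import *
c=load('t2');W=cloud(c)
w=W[222:252,180:212].reshape(-1,3)
for n,h in(('knob',.124),('body',.094)):
    m=abs(w[:,2]-h)<.006;a=w[m];print(n,m.sum(),a.mean(0).round(4),np.ptp(a,axis=0).round(4))
m=(c['color'].max(-1)<70);m[:,:150]=0;m[:,240:]=0;m[:200]=0;m[270:]=0
k=cv2.morphologyEx(m.astype(np.uint8),cv2.MORPH_OPEN,np.ones((3,3)));cs,_=cv2.findContours(k,0,2);q=max(cs,key=cv2.contourArea);e=cv2.fitEllipse(cv2.convexHull(q));print(e);print('pan',ray(c,*e[0],.062))
to((.4947,.2126,.24,82))
"
```

```text
knob 74 [0.4958 0.2128 0.1227] [0.0192 0.0211 0.01  ]
body 256 [0.4958 0.2115 0.0928] [0.0568 0.0549 0.01  ]
((195.10345458984375, 236.5841827392578), (48.04439926147461, 48.8724365234375), 65.80811309814453)
pan [0.49602141 0.22019699 0.062     ]
t6.07 p [0.5257 0.4188 0.2817] yawY 82.0 tilt [-0.004 -0.004] F [ 0.7 -0.3  0.4] w 0.397 g 0.0
(0.4947, 0.2126, 0.24, 82) -> [ 0.0018 -0.2083  0.0427] az -0.0
```

>>> {"api": "play_rows", "payload": {"rows": [{"x":0,"y":-0.035,"z":0,"ax":0,"ay":0,"az":0,"claw":60},{"x":0,"y":-0.075,"z":0,"ax":0,"ay":0,"az":0,"claw":60},{"x":0.001,"y":-0.115,"z":0.0,"ax":0,"ay":0,"az":0,"claw":60},{"x":0.002,"y":-0.155,"z":0.0,"ax":0,"ay":0,"az":0,"claw":60},{"x":0.002,"y":-0.19,"z":0,"ax":0,"ay":0,"az":0,"claw":60}]}}

```text
clock: 6.48
ee_pos: [0.498, 0.2299, 0.2845]
ee_rot: [0.22, 3.132, -0.001]
ft_force: [-0.2, -0.5, 0.1]
width: 0.602
gripper_force: 0.0
```

>>> {"api": "play_rows", "payload": {"rows": [{"x":0,"y":-0.012,"z":0.02,"ax":0,"ay":0,"az":0,"claw":60},{"x":0,"y":-0.018,"z":0.05,"ax":0,"ay":0,"az":0,"claw":60},{"x":0,"y":-0.018,"z":0.08,"ax":0,"ay":0,"az":0,"claw":60},{"x":0,"y":-0.018,"z":0.1,"ax":0,"ay":0,"az":0,"claw":60},{"x":0,"y":-0.018,"z":0.11,"ax":0,"ay":0,"az":0,"claw":60}]}}

```text
clock: 6.9
ee_pos: [0.4942, 0.2131, 0.1712]
ee_rot: [-0.221, -3.13, 0.003]
ft_force: [-0.5, -0.1, -0.8]
width: 0.603
gripper_force: 0.0
```

>>> {"api": "play_rows", "payload": {"rows": [{"x":0,"y":0,"z":0,"ax":0,"ay":0,"az":0,"claw":60},{"x":0,"y":0,"z":0,"ax":0,"ay":0,"az":0,"claw":60},{"x":0,"y":0,"z":0,"ax":0,"ay":0,"az":0,"claw":60}]}}

```text
clock: 7.15
ee_pos: [0.4974, 0.2154, 0.1757]
ee_rot: [0.218, 3.131, 0.002]
ft_force: [0.6, 0.0, 0.1]
width: 0.596
gripper_force: 0.0
```

```bash
python3 -c "
from h import *
c=snap('wrist','w4')
to((.4953,.2125,.095,82))
print(proj(c,(.4953,.2125,.124)))
im=cv2.imread('pics/w4.png')[120:420,80:480]
cv2.imwrite('pics/c5.png',cv2.resize(im,(640,480)))
"
```

```text
t7.20 p [0.4974 0.2155 0.1759] yawY 82.0 tilt [0.004 0.001] F [0.2 0.4 0.3] w 0.599 g 0.0
(0.4953, 0.2125, 0.095, 82) -> [ 0.002  -0.0034  0.0809] az 0.0
[270.84281305 232.92036495]
```

View pics/c5.png

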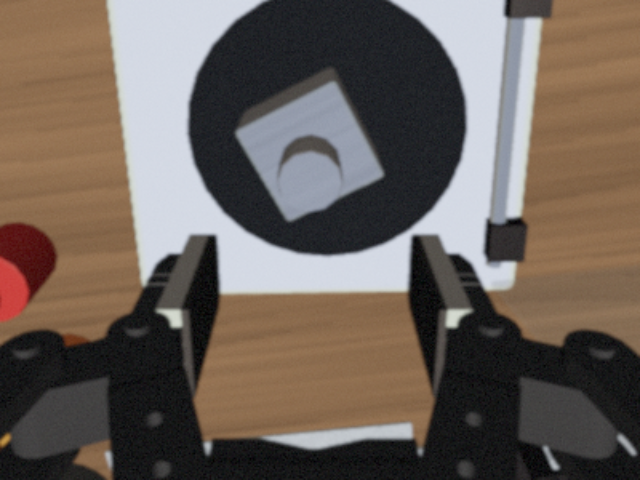

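>>> {"api": "play_rows", "payload": {"rows": [{"x":0.003,"y":-0.0025,"z":0.02,"ax":0,"ay":0,"az":0,"claw":60},{"x":0.003,"y":-0.0025,"z":0.045,"ax":0,"ay":0,"az":0,"claw":60},{"x":0.003,"y":-0.0025,"z":0.065,"ax":0,"ay":0,"az":0,"claw":60},{"x":0.003,"y":-0.0025,"z":0.077,"ax":0,"ay":0,"az":0,"claw":60},{"x":0.003,"y":-0.0025,"z":0.08,"ax":0,"ay":0,"az":0,"claw":60}]}}

```text
clock: 7.62
ee_pos: [0.4916, 0.2127, 0.0926]
ee_rot: [-0.218, -3.132, 0.001]
ft_force: [-0.5, -0.6, -0.6]
width: 0.601
gripper_force: 0.0
```

>>> {"api": "play_rows", "payload": {"rows": [{"x":0,"y":0,"z":0,"ax":0,"ay":0,"az":0,"claw":60},{"x":0,"y":0,"z":0,"ax":0,"ay":0,"az":0,"claw":0},{"x":0,"y":0,"z":0,"ax":0,"ay":0,"az":0,"claw":0},{"x":0,"y":0,"z":0,"ax":0,"ay":0,"az":0,"claw":0},{"x":0,"y":0,"z":0,"ax":0,"ay":0,"az":0,"claw":0}], "squeeze": 50}}

```text
clock: 8.03
ee_pos: [0.4939, 0.2137, 0.0955]
ee_rot: [0.218, 3.131, 0.003]
ft_force: [-0.1, 1.7, 3.5]
width: 0.264
gripper_force: 48.8
```

```bash
python3 -c "
from h import *
c=snap('wrist','w5')
s,R=st();W=(cloud(c)-s['ee_pos'])@R*1000
for u in (240,250,260,275,290,300,310): print(u,[(v,*W[v,u].round(0).tolist()) for v in range(245,285,5)])"
```

```text
t8.08 p [0.4939 0.2137 0.0955] yawY 82.0 tilt [0.003 0.002] F [0.2 2.2 5.9] w 0.263 g 48.8
240 [(245, 16.0, -16.0, 3.0), (250, 14.0, -16.0, 2.0), (255, 12.0, -16.0, 0.0), (260, 10.0, -16.0, 0.0), (265, 11.0, -15.0, -6.0), (270, 11.0, -15.0, -11.0), (275, 10.0, -14.0, -14.0), (280, 11.0, -14.0, -19.0)]
250 [(245, 16.0, -11.0, 1.0), (250, 14.0, -11.0, 2.0), (255, 12.0, -12.0, 1.0), (260, 10.0, -11.0, 0.0), (265, 7.0, -12.0, 1.0), (270, 4.0, -12.0, 1.0), (275, 2.0, -12.0, 2.0), (280, -0.0, -12.0, 1.0)]
260 [(245, 17.0, -7.0, 1.0), (250, 14.0, -7.0, 1.0), (255, 12.0, -7.0, 1.0), (260, 10.0, -7.0, 0.0), (265, 7.0, -7.0, 2.0), (270, 4.0, -7.0, 1.0), (275, 8.0, -7.0, -11.0), (280, 8.0, -7.0, -14.0)]
275 [(245, 17.0, -1.0, 0.0), (250, 14.0, -1.0, 1.0), (255, 12.0, -1.0, 0.0), (260, 10.0, -1.0, -0.0), (265, 7.0, -1.0, 1.0), (270, 10.0, -1.0, -9.0), (275, 10.0, -1.0, -13.0), (280, 10.0, -1.0, -17.0)]
290 [(245, 17.0, 6.0, 1.0), (250, 14.0, 6.0, 1.0), (255, 12.0, 6.0, 1.0), (260, 10.0, 6.0, 1.0), (265, 7.0, 6.0, 1.0), (270, 5.0, 6.0, 1.0), (275, 9.0, 5.0, -12.0), (280, 8.0, 5.0, -15.0)]
300 [(245, 16.0, 10.0, 1.0), (250, 14.0, 10.0, 1.0), (255, 12.0, 10.0, 1.0), (260, 9.0, 10.0, 1.0), (265, 7.0, 10.0, 1.0), (270, 5.0, 10.0, 1.0), (275, 2.0, 10.0, 1.0), (280, 0.0, 10.0, 0.0)]
310 [(245, 16.0, 14.0, 2.0), (250, 14.0, 14.0, 0.0), (255, 12.0, 14.0, 1.0), (260, 9.0, 15.0, 2.0), (265, 11.0, 14.0, -6.0), (270, 11.0, 14.0, -11.0), (275, 11.0, 13.0, -15.0), (280, 10.0, 13.0, -18.0)]
```

>>> {"api": "play_rows", "payload": {"rows": [{"x":0,"y":0,"z":-0.01,"ax":0,"ay":0,"az":0,"claw":0},{"x":0,"y":0,"z":-0.03,"ax":0,"ay":0,"az":0,"claw":0},{"x":0,"y":0,"z":-0.055,"ax":0,"ay":0,"az":0,"claw":0},{"x":0,"y":0,"z":-0.075,"ax":0,"ay":0,"az":0,"claw":0},{"x":0,"y":0,"z":-0.085,"ax":0,"ay":0,"az":0,"claw":0}]}}

```text
clock: 8.5
ee_pos: [0.493, 0.2129, 0.181]
ee_rot: [0.218, 3.132, 0.001]
ft_force: [1.4, 0.7, -3.7]
width: 0.265
gripper_force: 49.6
```

>>> {"api": "play_rows", "payload": {"rows": [{"x":-0.003,"y":-0.02,"z":0,"ax":0,"ay":0,"az":0,"claw":0},{"x":-0.008,"y":-0.05,"z":0,"ax":0,"ay":0,"az":0,"claw":0},{"x":-0.014,"y":-0.085,"z":0,"ax":0,"ay":0,"az":0,"claw":0},{"x":-0.02,"y":-0.12,"z":0,"ax":0,"ay":0,"az":0,"claw":0},{"x":-0.025,"y":-0.15,"z":0,"ax":0,"ay":0,"az":0,"claw":0}]}}

```text
clock: 8.92
ee_pos: [0.4947, 0.0589, 0.1777]
ee_rot: [-0.217, -3.131, 0.002]
ft_force: [0.3, 0.1, -4.2]
width: 0.264
gripper_force: 49.8
```

>>> {"api": "play_rows", "payload": {"rows": [{"x":-0.006,"y":-0.035,"z":0,"ax":0,"ay":0,"az":0,"claw":0},{"x":-0.012,"y":-0.07,"z":0.005,"ax":0,"ay":0,"az":0,"claw":0},{"x":-0.018,"y":-0.105,"z":0.015,"ax":0,"ay":0,"az":0,"claw":0},{"x":-0.022,"y":-0.135,"z":0.03,"ax":0,"ay":0,"az":0,"claw":0},{"x":-0.025,"y":-0.147,"z":0.05,"ax":0,"ay":0,"az":0,"claw":0}]}}

```text
clock: 9.33
ee_pos: [0.5009, -0.0923, 0.129]
ee_rot: [0.222, 3.132, -0.004]
ft_force: [0.7, 0.6, -4.1]
width: 0.265
gripper_force: 49.9
```

>>> {"api": "play_rows", "payload": {"rows": [{"x":0,"y":0,"z":0.025,"ax":0,"ay":0,"az":0,"claw":0},{"x":0,"y":0,"z":0.04,"ax":0,"ay":0,"az":0,"claw":0},{"x":0,"y":0,"z":0.05,"ax":0,"ay":0,"az":0,"claw":0},{"x":0,"y":0,"z":0.05,"ax":0,"ay":0,"az":0,"claw":0},{"x":0,"y":0,"z":0.05,"ax":0,"ay":0,"az":0,"claw":0}]}}

```text
clock: 9.75
ee_pos: [0.4999, -0.0878, 0.0781]
ee_rot: [-0.218, -3.132, -0.001]
ft_force: [-0.2, 0.6, -3.7]
width: 0.259
gripper_force: 49.8
```

```bash
python3 -c "
from h import *
to((.502,-.0873,.041,82))"
```

```text
t9.75 p [ 0.4999 -0.0878  0.0781] yawY 82.1 tilt [-0.002  0.   ] F [-0.2  0.6 -3.7] w 0.259 g 49.8
(0.502, -0.0873, 0.041, 82) -> [-0.0021  0.0008  0.0371] az 0.1
```

>>> {"api": "play_rows", "payload": {"rows": [{"x":-0.002,"y":0.001,"z":0.012,"ax":0,"ay":0,"az":0,"claw":0},{"x":-0.002,"y":0.001,"z":0.022,"ax":0,"ay":0,"az":0,"claw":0},{"x":-0.002,"y":0.001,"z":0.028,"ax":0,"ay":0,"az":0,"claw":0},{"x":-0.002,"y":0.001,"z":0.032,"ax":0,"ay":0,"az":0,"claw":0},{"x":-0.002,"y":0.001,"z":0.034,"ax":0,"ay":0,"az":0,"claw":0}]}}

```text
clock: 10.17
ee_pos: [0.5022, -0.0872, 0.0439]
ee_rot: [-0.218, -3.132, -0.0]
ft_force: [0.8, 0.3, -4.8]
width: 0.264
gripper_force: 49.9
```

>>> {"api": "play_rows", "payload": {"rows": [{"x":0,"y":0,"z":0.001,"ax":0,"ay":0,"az":0,"claw":0},{"x":0,"y":0,"z":0.0015,"ax":0,"ay":0,"az":0,"claw":0},{"x":0,"y":0,"z":0.002,"ax":0,"ay":0,"az":0,"claw":0},{"x":0,"y":0,"z":0.0025,"ax":0,"ay":0,"az":0,"claw":0},{"x":0,"y":0,"z":0.0025,"ax":0,"ay":0,"az":0,"claw":0}]}}

```text
clock: 10.58
ee_pos: [0.5031, -0.0875, 0.0425]
ee_rot: [0.218, 3.133, -0.0]
ft_force: [-0.2, 1.0, -3.6]
width: 0.263
gripper_force: 49.9
```

>>> {"api": "play_rows", "payload": {"rows": [{"x":0,"y":0,"z":0.0005,"ax":0,"ay":0,"az":0,"claw":0},{"x":0,"y":0,"z":0.001,"ax":0,"ay":0,"az":0,"claw":0},{"x":0,"y":0,"z":0.001,"ax":0,"ay":0,"az":0,"claw":0}]}}

```text
clock: 10.83
ee_pos: [0.5031, -0.0875, 0.0416]
ee_rot: [0.218, 3.134, -0.0]
ft_force: [-1.1, 0.4, -1.4]
width: 0.265
gripper_force: 50.2
```

>>> {"api": "play_rows", "payload": {"rows": [{"x":0,"y":0,"z":0.0005,"ax":0,"ay":0,"az":0,"claw":0},{"x":0,"y":0,"z":0.001,"ax":0,"ay":0,"az":0,"claw":0},{"x":0,"y":0,"z":0.001,"ax":0,"ay":0,"az":0,"claw":0}]}}

```text
clock: 11.08
ee_pos: [0.5031, -0.0875, 0.0415]
ee_rot: [-0.218, -3.134, -0.0]
ft_force: [-3.3, 1.4, 6.9]
width: 0.261
gripper_force: 51.1
```

>>> {"api": "play_rows", "payload": {"rows": [{"x":0,"y":0,"z":0,"ax":0,"ay":0,"az":0,"claw":60},{"x":0,"y":0,"z":0,"ax":0,"ay":0,"az":0,"claw":60},{"x":0,"y":0,"z":0,"ax":0,"ay":0,"az":0,"claw":60},{"x":0,"y":0,"z":-0.02,"ax":0,"ay":0,"az":0,"claw":60},{"x":0,"y":0,"z":-0.05,"ax":0,"ay":0,"az":0,"claw":60}]}}

```text
clock: 11.5
ee_pos: [0.4999, -0.0867, 0.0878]
ee_rot: [-0.218, -3.127, -0.002]
ft_force: [-0.1, 0.2, 0.5]
width: 0.603
gripper_force: 0.0
```

>>> {"api": "play_rows", "payload": {"rows": [{"x":0,"y":0,"z":-0.03,"ax":0,"ay":0,"az":0,"claw":60},{"x":0.0015,"y":-0.035,"z":-0.05,"ax":0,"ay":0,"az":0,"claw":60},{"x":0.003,"y":-0.07,"z":-0.05,"ax":0,"ay":0,"az":0,"claw":60},{"x":0.005,"y":-0.105,"z":-0.05,"ax":0,"ay":0,"az":0,"claw":60},{"x":0.0065,"y":-0.14,"z":-0.05,"ax":0,"ay":0,"az":0,"claw":60}]}}

```text
clock: 11.92
ee_pos: [0.4774, -0.2268, 0.1414]
ee_rot: [0.217, 3.132, -0.002]
ft_force: [0.7, 0.3, 0.5]
width: 0.6
gripper_force: 0.0
```

>>> {"api": "play_rows", "payload": {"rows": [{"x":0.002,"y":-0.035,"z":0,"ax":0,"ay":0,"az":0,"claw":60},{"x":0.003,"y":-0.07,"z":0,"ax":0,"ay":0,"az":0,"claw":60},{"x":0.0045,"y":-0.0925,"z":0.02,"ax":0,"ay":0,"az":0,"claw":60},{"x":0.0045,"y":-0.0925,"z":0.03,"ax":0,"ay":0,"az":0,"claw":60},{"x":0.0045,"y":-0.0925,"z":0.03,"ax":0,"ay":0,"az":0,"claw":60}]}}

```text
clock: 12.33
ee_pos: [0.4576, -0.3159, 0.1076]
ee_rot: [-0.223, -3.13, -0.005]
ft_force: [-1.2, 1.1, -0.5]
width: 0.599
gripper_force: 0.0
```

```bash
python3 -c "
from h import *
t=snap('top','t3');c=snap('wrist','w6')
to((.460,-.3163,.035,82))
W=cloud(c).reshape(-1,3);d=np.hypot(W[:,0]-.46,W[:,1]+.3163)<.03
for n,a in(('wrist',W[d]),): m=abs(a[:,2]-.064)<.004;a=a[m];print(n,m.sum(),a.mean(0).round(4),((a.min(0)+a.max(0))/2).round(4),np.ptp(a,axis=0).round(4))
W=cloud(t)[222:252,300:335].reshape(-1,3);m=abs(W[:,2]-.068)<.006;a=W[m];print('sq on mat',m.sum(),a.mean(0).round(4))"
```

```text
t12.43 p [ 0.4591 -0.3151  0.1094] yawY 82.0 tilt [-0.002  0.002] F [-0.7  0.2 -0.1] w 0.600 g 0.0
(0.46, -0.3163, 0.035, 82) -> [-0.0012 -0.0012  0.0744] az 0.0
wrist 1324 [ 0.4585 -0.3168  0.0641] [ 0.4593 -0.317   0.063 ] [0.0234 0.0232 0.0059]
sq on mat 70 [ 0.5047 -0.0881  0.0683]
```

>>> {"api": "play_rows", "payload": {"rows": [{"x":-0.0005,"y":-0.0016,"z":0.02,"ax":0,"ay":0,"az":0,"claw":60},{"x":-0.0005,"y":-0.0016,"z":0.045,"ax":0,"ay":0,"az":0,"claw":60},{"x":-0.0005,"y":-0.0016,"z":0.062,"ax":0,"ay":0,"az":0,"claw":60},{"x":-0.0005,"y":-0.0016,"z":0.072,"ax":0,"ay":0,"az":0,"claw":60},{"x":-0.0005,"y":-0.0016,"z":0.073,"ax":0,"ay":0,"az":0,"claw":60}]}}

```text
clock: 12.85
ee_pos: [0.4592, -0.3157, 0.0357]
ee_rot: [-0.215, -3.131, -0.004]
ft_force: [-1.1, 0.8, -0.0]
width: 0.598
gripper_force: 0.0
```

>>> {"api": "play_rows", "payload": {"rows": [{"x":0,"y":0,"z":0,"ax":0,"ay":0,"az":0,"claw":60},{"x":0,"y":0,"z":0,"ax":0,"ay":0,"az":0,"claw":0},{"x":0,"y":0,"z":0,"ax":0,"ay":0,"az":0,"claw":0},{"x":0,"y":0,"z":0,"ax":0,"ay":0,"az":0,"claw":0},{"x":0,"y":0,"z":0,"ax":0,"ay":0,"az":0,"claw":0}]}}

```text
clock: 13.27
ee_pos: [0.4613, -0.3182, 0.039]
ee_rot: [0.219, 3.131, -0.001]
ft_force: [1.1, 3.5, 6.4]
width: 0.262
gripper_force: 48.9
```

>>> {"api": "play_rows", "payload": {"rows": [{"x":0,"y":0,"z":0,"ax":0,"ay":0,"az":0,"claw":0},{"x":0,"y":0,"z":-0.01,"ax":0,"ay":0,"az":0,"claw":0},{"x":0,"y":0,"z":-0.03,"ax":0,"ay":0,"az":0,"claw":0},{"x":0,"y":0,"z":-0.06,"ax":0,"ay":0,"az":0,"claw":0},{"x":0,"y":0,"z":-0.09,"ax":0,"ay":0,"az":0,"claw":0}]}}

```text
clock: 13.68
ee_pos: [0.4576, -0.3164, 0.1261]
ee_rot: [-0.218, -3.129, -0.005]
ft_force: [0.9, -1.2, -5.7]
width: 0.261
gripper_force: 49.5
```

```bash
python3 -c "
from h import *
c=snap('wrist','w7')
s,R=st();W=(cloud(c)-s['ee_pos'])@R*1000
print([(u,*W[v,u].round(0).tolist()) for u in (262,270,275,282,290) for v in (270,275)])
print([W[v,u].round(0).tolist() for u in (250,275,300) for v in (245,250)])
to((.494,.2205,.16,82))"
```

```text
t13.73 p [ 0.4619 -0.3198  0.1337] yawY 82.0 tilt [ 0.005 -0.005] F [ 1.1 -1.6 -0.7] w 0.263 g 49.9
[(262, 17.0, -3.0, -7.0), (262, 17.0, -3.0, -11.0), (270, 18.0, 0.0, -8.0), (270, 18.0, 0.0, -12.0), (275, 18.0, 2.0, -9.0), (275, 18.0, 2.0, -13.0), (282, 18.0, 5.0, -8.0), (282, 18.0, 5.0, -13.0), (290, 17.0, 8.0, -6.0), (290, 16.0, 8.0, -10.0)]
[[19.0, -9.0, 13.0], [17.0, -9.0, 12.0], [20.0, 2.0, 11.0], [17.0, 2.0, 13.0], [20.0, 13.0, 12.0], [17.0, 13.0, 12.0]]
t13.73 p [ 0.4619 -0.3198  0.1337] yawY 82.0 tilt [ 0.005 -0.005] F [ 1.1 -1.6 -0.7] w 0.263 g 49.9
(0.494, 0.2205, 0.16, 82) -> [ 0.0429  0.5394 -0.0287] az 0.0
```

>>> {"api": "play_rows", "payload": {"rows": [{"x":0,"y":0,"z":-0.01,"ax":0,"ay":0,"az":0,"claw":0},{"x":0.001,"y":0.01,"z":-0.025,"ax":0,"ay":0,"az":0,"claw":0},{"x":0.003,"y":0.03,"z":-0.04,"ax":0,"ay":0,"az":0,"claw":0},{"x":0.005,"y":0.055,"z":-0.045,"ax":0,"ay":0,"az":0,"claw":0},{"x":0.007,"y":0.085,"z":-0.045,"ax":0,"ay":0,"az":0,"claw":0}]}}

```text
clock: 14.15
ee_pos: [0.4646, -0.2331, 0.1727]
ee_rot: [0.221, 3.133, -0.002]
ft_force: [1.9, 0.0, -5.4]
width: 0.261
gripper_force: 49.8
```

>>> {"api": "play_rows", "payload": {"rows": [{"x":0.0025,"y":0.032,"z":0,"ax":0,"ay":0,"az":0,"claw":0},{"x":0.005,"y":0.064,"z":0,"ax":0,"ay":0,"az":0,"claw":0},{"x":0.0075,"y":0.096,"z":0,"ax":0,"ay":0,"az":0,"claw":0},{"x":0.01,"y":0.128,"z":0,"ax":0,"ay":0,"az":0,"claw":0},{"x":0.013,"y":0.16,"z":0,"ax":0,"ay":0,"az":0,"claw":0}]}}

```text
clock: 14.57
ee_pos: [0.472, -0.0708, 0.1705]
ee_rot: [-0.219, -3.13, -0.001]
ft_force: [0.0, -0.1, -5.5]
width: 0.263
gripper_force: 49.8
```

>>> {"api": "play_rows", "payload": {"rows": [{"x":0.0025,"y":0.032,"z":0,"ax":0,"ay":0,"az":0,"claw":0},{"x":0.005,"y":0.064,"z":0,"ax":0,"ay":0,"az":0,"claw":0},{"x":0.0075,"y":0.096,"z":0,"ax":0,"ay":0,"az":0,"claw":0},{"x":0.01,"y":0.128,"z":0,"ax":0,"ay":0,"az":0,"claw":0},{"x":0.013,"y":0.16,"z":0,"ax":0,"ay":0,"az":0,"claw":0}]}}

```text
clock: 14.98
ee_pos: [0.4814, 0.0889, 0.1705]
ee_rot: [-0.218, -3.13, 0.002]
ft_force: [0.3, -0.3, -5.0]
width: 0.263
gripper_force: 49.8
```

>>> {"api": "play_rows", "payload": {"rows": [{"x":0.0025,"y":0.032,"z":0,"ax":0,"ay":0,"az":0,"claw":0},{"x":0.005,"y":0.064,"z":0,"ax":0,"ay":0,"az":0,"claw":0},{"x":0.0075,"y":0.094,"z":0,"ax":0,"ay":0,"az":0,"claw":0},{"x":0.009,"y":0.118,"z":0,"ax":0,"ay":0,"az":0,"claw":0},{"x":0.01,"y":0.132,"z":0.005,"ax":0,"ay":0,"az":0,"claw":0}]}}

```text
clock: 15.4
ee_pos: [0.4912, 0.2222, 0.1665]
ee_rot: [-0.215, -3.133, -0.001]
ft_force: [1.1, 0.7, -4.7]
width: 0.257
gripper_force: 49.8
```

>>> {"api": "play_rows", "payload": {"rows": [{"x":0,"y":0.002,"z":0.02,"ax":0,"ay":0,"az":0,"claw":0},{"x":0,"y":0.002,"z":0.035,"ax":0,"ay":0,"az":0,"claw":0},{"x":0,"y":0.002,"z":0.04,"ax":0,"ay":0,"az":0,"claw":0},{"x":0,"y":0.002,"z":0.04,"ax":0,"ay":0,"az":0,"claw":0},{"x":0,"y":0.002,"z":0.04,"ax":0,"ay":0,"az":0,"claw":0}]}}

```text
clock: 15.82
ee_pos: [0.4914, 0.221, 0.1264]
ee_rot: [-0.219, -3.132, 0.002]
ft_force: [1.2, 1.1, -5.3]
width: 0.26
gripper_force: 49.7
```

>>> {"api": "play_rows", "payload": {"rows": [{"x":0,"y":0,"z":0,"ax":0,"ay":0,"az":0,"claw":0},{"x":0,"y":0,"z":0,"ax":0,"ay":0,"az":0,"claw":0},{"x":0,"y":0,"z":0,"ax":0,"ay":0,"az":0,"claw":0},{"x":0,"y":0,"z":0,"ax":0,"ay":0,"az":0,"claw":0}]}}

```text
clock: 16.15
ee_pos: [0.4928, 0.2219, 0.1282]
ee_rot: [0.219, 3.132, 0.001]
ft_force: [-0.8, -0.2, -4.8]
width: 0.263
gripper_force: 49.7
```

```bash
python3 -c "
from h import *
c=snap('wrist','w8')
s,R=st();W=(cloud(c)-s['ee_pos'])@R*1000
print([(u,*W[v,u].round(0).tolist()) for u in (262,270,275,282,290) for v in (270,275)])
print([W[v,u].round(0).tolist() for u in (250,275,300) for v in (245,250)])
to((.496,.2205,.1,82))
im=cv2.imread('pics/w8.png')[60:420,60:500]
cv2.imwrite('pics/c6.png',im)"
```

```text
t16.20 p [0.4926 0.2219 0.128 ] yawY 82.0 tilt [0.001 0.   ] F [ 0.   1.2 -4.4] w 0.263 g 49.7
[(262, 12.0, -6.0, -14.0), (262, 12.0, -6.0, -18.0), (270, 13.0, -3.0, -15.0), (270, 12.0, -2.0, -19.0), (275, 13.0, -1.0, -16.0), (275, 14.0, -1.0, -21.0), (282, 13.0, 2.0, -17.0), (282, 13.0, 2.0, -21.0), (290, 11.0, 5.0, -13.0), (290, 12.0, 5.0, -17.0)]
[[15.0, -12.0, 4.0], [12.0, -12.0, 5.0], [15.0, -1.0, 4.0], [12.0, -1.0, 5.0], [15.0, 10.0, 3.0], [12.0, 10.0, 5.0]]
t16.20 p [0.4926 0.2219 0.128 ] yawY 82.0 tilt [0.001 0.   ] F [ 0.   1.2 -4.4] w 0.263 g 49.7
(0.496, 0.2205, 0.1, 82) -> [-0.0035 -0.001   0.028 ] az 0.0
```

View pics/c6.png

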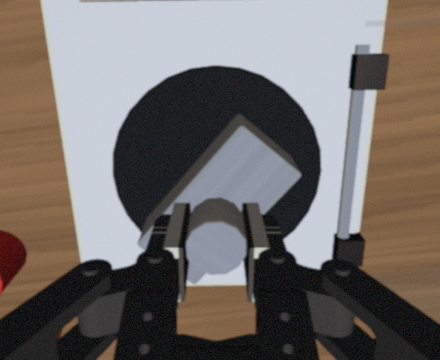

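>>> {"api": "play_rows", "payload": {"rows": [{"x":-0.002,"y":0,"z":0.008,"ax":0,"ay":0,"az":0,"claw":0},{"x":-0.004,"y":-0.001,"z":0.018,"ax":0,"ay":0,"az":0,"claw":0},{"x":-0.005,"y":-0.001,"z":0.026,"ax":0,"ay":0,"az":0,"claw":0},{"x":-0.005,"y":-0.001,"z":0.03,"ax":0,"ay":0,"az":0,"claw":0},{"x":-0.005,"y":-0.001,"z":0.0325,"ax":0,"ay":0,"az":0,"claw":0}]}}

```text
clock: 16.62
ee_pos: [0.4957, 0.2198, 0.0929]
ee_rot: [-0.219, -3.131, 0.002]
ft_force: [-2.0, 2.1, 4.8]
width: 0.265
gripper_force: 51.2
```

>>> {"api": "play_rows", "payload": {"rows": [{"x":0,"y":0,"z":0,"ax":0,"ay":0,"az":0,"claw":0},{"x":0,"y":0,"z":0.0005,"ax":0,"ay":0,"az":0,"claw":0},{"x":0,"y":0,"z":0.001,"ax":0,"ay":0,"az":0,"claw":0},{"x":0,"y":0,"z":0.0015,"ax":0,"ay":0,"az":0,"claw":0}]}}

```text
clock: 16.95
ee_pos: [0.4973, 0.2204, 0.0936]
ee_rot: [0.218, 3.133, 0.0]
ft_force: [0.5, 1.0, -4.7]
width: 0.26
gripper_force: 49.8
```

```bash
python3 -c "
from h import *
to((.4975,.2205,.0925,82))"
```

```text
t16.95 p [0.4973 0.2204 0.0936] yawY 82.0 tilt [0.001 0.   ] F [ 0.5  1.  -4.7] w 0.260 g 49.8
(0.4975, 0.2205, 0.0925, 82) -> [-0.0002  0.0002  0.0011] az 0.0
```

>>> {"api": "play_rows", "payload": {"rows": [{"x":0,"y":0,"z":0.0005,"ax":0,"ay":0,"az":0,"claw":0},{"x":0,"y":0,"z":0.001,"ax":0,"ay":0,"az":0,"claw":0},{"x":0,"y":0,"z":0.001,"ax":0,"ay":0,"az":0,"claw":0}]}}

```text
clock: 17.2
ee_pos: [0.4973, 0.2204, 0.093]
ee_rot: [0.218, 3.133, 0.0]
ft_force: [-0.9, -0.7, -1.0]
width: 0.26
gripper_force: 50.3
```

>>> {"api": "play_rows", "payload": {"rows": [{"x":0,"y":0,"z":0.0005,"ax":0,"ay":0,"az":0,"claw":0},{"x":0,"y":0,"z":0.0005,"ax":0,"ay":0,"az":0,"claw":0}]}}

```text
clock: 17.37
ee_pos: [0.4974, 0.2205, 0.0929]
ee_rot: [0.218, 3.133, 0.0]
ft_force: [-2.3, -1.3, 4.3]
width: 0.26
gripper_force: 50.8
```

>>> {"api": "play_rows", "payload": {"rows": [{"x":0,"y":0,"z":0,"ax":0,"ay":0,"az":0,"claw":60},{"x":0,"y":0,"z":0,"ax":0,"ay":0,"az":0,"claw":60},{"x":0,"y":0,"z":0,"ax":0,"ay":0,"az":0,"claw":60},{"x":0,"y":0,"z":-0.02,"ax":0,"ay":0,"az":0,"claw":60},{"x":0,"y":0,"z":-0.05,"ax":0,"ay":0,"az":0,"claw":60}]}}

```text
clock: 17.78
ee_pos: [0.4942, 0.2192, 0.1389]
ee_rot: [-0.218, -3.127, 0.005]
ft_force: [0.1, -0.4, -0.3]
width: 0.601
gripper_force: 0.0
```

>>> {"api": "play_rows", "payload": {"rows": [{"x":0,"y":0,"z":-0.03,"ax":0,"ay":0,"az":0,"claw":60},{"x":-0.008,"y":-0.017,"z":-0.05,"ax":0,"ay":0,"az":0,"claw":60},{"x":-0.021,"y":-0.045,"z":-0.06,"ax":0,"ay":0,"az":0,"claw":60},{"x":-0.035,"y":-0.075,"z":-0.06,"ax":0,"ay":0,"az":0,"claw":60},{"x":-0.05,"y":-0.106,"z":-0.06,"ax":0,"ay":0,"az":0,"claw":60}]}}

```text
clock: 18.2
ee_pos: [0.5332, 0.1078, 0.2036]
ee_rot: [0.215, 3.13, 0.001]
ft_force: [0.4, -0.7, -1.0]
width: 0.603
gripper_force: 0.0
```

>>> {"api": "play_rows", "payload": {"rows": [{"x":-0.015,"y":-0.032,"z":0,"ax":0,"ay":0,"az":0,"claw":60},{"x":-0.03,"y":-0.064,"z":0,"ax":0,"ay":0,"az":0,"claw":60},{"x":-0.045,"y":-0.096,"z":0,"ax":0,"ay":0,"az":0,"claw":60},{"x":-0.06,"y":-0.128,"z":0,"ax":0,"ay":0,"az":0,"claw":60},{"x":-0.075,"y":-0.16,"z":0,"ax":0,"ay":0,"az":0,"claw":60}]}}

```text
clock: 18.62
ee_pos: [0.5845, -0.0624, 0.2019]
ee_rot: [0.219, 3.133, -0.0]
ft_force: [1.0, 0.4, -0.9]
width: 0.602
gripper_force: 0.0
```

>>> {"api": "play_rows", "payload": {"rows": [{"x":-0.015,"y":-0.032,"z":0,"ax":0,"ay":0,"az":0,"claw":60},{"x":-0.03,"y":-0.064,"z":0,"ax":0,"ay":0,"az":0,"claw":60},{"x":-0.045,"y":-0.096,"z":0.01,"ax":0,"ay":0,"az":0,"claw":60},{"x":-0.06,"y":-0.128,"z":0.025,"ax":0,"ay":0,"az":0,"claw":60},{"x":-0.073,"y":-0.155,"z":0.045,"ax":0,"ay":0,"az":0,"claw":60}]}}

```text
clock: 19.03
ee_pos: [0.6369, -0.2275, 0.1583]
ee_rot: [0.219, 3.129, -0.004]
ft_force: [1.8, -0.0, 0.4]
width: 0.603
gripper_force: 0.0
```

>>> {"api": "play_rows", "payload": {"rows": [{"x":-0.001,"y":-0.005,"z":0.015,"ax":0,"ay":0,"az":0,"claw":60},{"x":-0.001,"y":-0.005,"z":0.025,"ax":0,"ay":0,"az":0,"claw":60},{"x":-0.001,"y":-0.005,"z":0.025,"ax":0,"ay":0,"az":0,"claw":60},{"x":-0.001,"y":-0.005,"z":0.025,"ax":0,"ay":0,"az":0,"claw":60}]}}

```text
clock: 19.37
ee_pos: [0.634, -0.2276, 0.1307]
ee_rot: [-0.217, -3.132, -0.002]
ft_force: [0.5, 0.3, -0.1]
width: 0.602
gripper_force: 0.0
```

```bash
cat >> h.py <<'E'
def knob(c,x,y,h,r=.035,tol=.004):
    W=cloud(c).reshape(-1,3);a=W[np.hypot(W[:,0]-x,W[:,1]-y)<r];a=a[abs(a[:,2]-h)<tol]
    print('knob',len(a),a.mean(0).round(4),((a.min(0)+a.max(0))/2).round(4),np.ptp(a,axis=0).round(4))
E
python3 -c "
from h import *
t=snap('top','t4');c=snap('wrist','w9')
to((.6355,-.2295,.049,82))
knob(c,.6355,-.2295,.078)
knob(t,.496,.22,.118,tol=.006)
"
```

```text
t19.47 p [ 0.6356 -0.2279  0.1329] yawY 82.1 tilt [ 0.001 -0.   ] F [ 0.5 -0.1  0.8] w 0.600 g 0.0
(0.6355, -0.2295, 0.049, 82) -> [-0.     -0.0016  0.0839] az 0.1
knob 1212 [ 0.6362 -0.2305  0.0781] [ 0.6368 -0.2306  0.0773] [0.0233 0.0232 0.0064]
knob 75 [0.4958 0.2196 0.1165] [0.4948 0.2195 0.117 ] [0.0215 0.0219 0.009 ]
```

>>> {"api": "play_rows", "payload": {"rows": [{"x":-0.001,"y":-0.0025,"z":0.02,"ax":0,"ay":0,"az":0,"claw":60},{"x":-0.001,"y":-0.0025,"z":0.045,"ax":0,"ay":0,"az":0,"claw":60},{"x":-0.001,"y":-0.0025,"z":0.065,"ax":0,"ay":0,"az":0,"claw":60},{"x":-0.001,"y":-0.0025,"z":0.077,"ax":0,"ay":0,"az":0,"claw":60},{"x":-0.001,"y":-0.0025,"z":0.082,"ax":0,"ay":0,"az":0,"claw":60}]}}

```text
clock: 19.88
ee_pos: [0.6348, -0.2303, 0.0486]
ee_rot: [-0.216, -3.132, -0.001]
ft_force: [-0.7, 0.1, 0.3]
width: 0.597
gripper_force: 0.0
```

>>> {"api": "play_rows", "payload": {"rows": [{"x":0,"y":0,"z":0,"ax":0,"ay":0,"az":0,"claw":60},{"x":0,"y":0,"z":0,"ax":0,"ay":0,"az":0,"claw":60},{"x":0,"y":0,"z":0,"ax":0,"ay":0,"az":0,"claw":0},{"x":0,"y":0,"z":0,"ax":0,"ay":0,"az":0,"claw":0},{"x":0,"y":0,"z":0,"ax":0,"ay":0,"az":0,"claw":0}]}}

```text
clock: 20.3
ee_pos: [0.637, -0.232, 0.0516]
ee_rot: [0.219, 3.131, -0.0]
ft_force: [0.9, 0.8, 2.9]
width: 0.264
gripper_force: 48.7
```

>>> {"api": "play_rows", "payload": {"rows": [{"x":0,"y":0,"z":0,"ax":0,"ay":0,"az":0,"claw":0},{"x":0,"y":0,"z":0,"ax":0,"ay":0,"az":0,"claw":0}]}}

```text
clock: 20.47
ee_pos: [0.637, -0.232, 0.0516]
ee_rot: [0.218, 3.131, -0.001]
ft_force: [-0.1, 2.9, 5.4]
width: 0.262
gripper_force: 48.9
```

>>> {"api": "play_rows", "payload": {"rows": [{"x":0,"y":0,"z":-0.008,"ax":0,"ay":0,"az":0,"claw":0},{"x":0,"y":0,"z":-0.025,"ax":0,"ay":0,"az":0,"claw":0},{"x":0,"y":0,"z":-0.048,"ax":0,"ay":0,"az":0,"claw":0},{"x":0,"y":0,"z":-0.065,"ax":0,"ay":0,"az":0,"claw":0},{"x":0,"y":0,"z":-0.073,"ax":0,"ay":0,"az":0,"claw":0}]}}

```text
clock: 20.88
ee_pos: [0.6361, -0.2325, 0.1245]
ee_rot: [0.218, 3.132, -0.002]
ft_force: [0.2, -0.6, -3.4]
width: 0.266
gripper_force: 49.4
```

```bash
python3 -c "
from h import *
to((.4553,-.3112,.12,82))"
```

```text
t20.88 p [ 0.6361 -0.2325  0.1245] yawY 82.0 tilt [ 0.001 -0.001] F [ 0.2 -0.6 -3.4] w 0.266 g 49.4
(0.4553, -0.3112, 0.12, 82) -> [ 0.1681 -0.103   0.0043] az 0.0
```

>>> {"api": "play_rows", "payload": {"rows": [{"x":0.02,"y":-0.012,"z":0,"ax":0,"ay":0,"az":0,"claw":0},{"x":0.045,"y":-0.028,"z":0,"ax":0,"ay":0,"az":0,"claw":0},{"x":0.072,"y":-0.044,"z":0,"ax":0,"ay":0,"az":0,"claw":0},{"x":0.1,"y":-0.061,"z":0,"ax":0,"ay":0,"az":0,"claw":0},{"x":0.125,"y":-0.077,"z":0,"ax":0,"ay":0,"az":0,"claw":0}]}}

```text
clock: 21.3
ee_pos: [0.4979, -0.2903, 0.1211]
ee_rot: [-0.217, -3.13, -0.002]
ft_force: [0.3, -0.1, -4.2]
width: 0.262
gripper_force: 49.4
```

>>> {"api": "play_rows", "payload": {"rows": [{"x":0.024,"y":-0.015,"z":0,"ax":0,"ay":0,"az":0,"claw":0},{"x":0.038,"y":-0.023,"z":0.005,"ax":0,"ay":0,"az":0,"claw":0},{"x":0.043,"y":-0.026,"z":0.015,"ax":0,"ay":0,"az":0,"claw":0},{"x":0.043,"y":-0.026,"z":0.025,"ax":0,"ay":0,"az":0,"claw":0},{"x":0.043,"y":-0.026,"z":0.03,"ax":0,"ay":0,"az":0,"claw":0}]}}

```text
clock: 21.72
ee_pos: [0.4542, -0.3096, 0.0905]
ee_rot: [-0.219, -3.132, -0.003]
ft_force: [-0.3, 0.8, -3.1]
width: 0.263
gripper_force: 49.5
```

>>> {"api": "play_rows", "payload": {"rows": [{"x":0,"y":0,"z":0,"ax":0,"ay":0,"az":0,"claw":0},{"x":0,"y":0,"z":0,"ax":0,"ay":0,"az":0,"claw":0},{"x":0,"y":0,"z":0,"ax":0,"ay":0,"az":0,"claw":0},{"x":0,"y":0,"z":0,"ax":0,"ay":0,"az":0,"claw":0}]}}

```text
clock: 22.05
ee_pos: [0.4562, -0.3105, 0.0932]
ee_rot: [0.216, 3.133, -0.001]
ft_force: [0.1, -0.7, -4.3]
width: 0.264
gripper_force: 49.5
```

```bash
python3 -c "
from h import *
c=snap('wrist','w10');t=load('t4')
s,R=st();p=s['ee_pos'];W=cloud(c);T=(W-p)@R*1000
print([(u,*T[v,u].round(0).tolist()) for u in (262,270,275,282,290) for v in (270,275)])
print('bodytop',[T[v,u].round(0).tolist() for u in (260,275,290) for v in (250,255)])
to((.4553,-.3112,.0516,82))
# round stand centre, from unobstructed top view t4: wood pixels by height/colour
W=cloud(t)
im=t['color'][225:290,375:432].astype(int);w=W[225:290,375:432]
g=cv2.resize(t['color'][225:290,375:432][:,:,::-1],None,fx=9,fy=9,interpolation=2);cv2.imwrite('pics/c7.png',g)"
```

```text
t22.10 p [ 0.456  -0.3106  0.0933] yawY 82.1 tilt [ 0.001 -0.001] F [-0.5 -0.2 -3.5] w 0.264 g 49.5
[(262, 10.0, -6.0, -9.0), (262, 11.0, -6.0, -15.0), (270, 11.0, -3.0, -12.0), (270, 11.0, -2.0, -16.0), (275, 12.0, -1.0, -13.0), (275, 11.0, -1.0, -16.0), (282, 11.0, 2.0, -11.0), (282, 11.0, 2.0, -15.0), (290, 10.0, 6.0, -10.0), (290, 10.0, 5.0, -14.0)]
bodytop [[13.0, -7.0, 3.0], [11.0, -7.0, 4.0], [13.0, -1.0, 3.0], [11.0, -1.0, 3.0], [13.0, 6.0, 2.0], [11.0, 6.0, 3.0]]
t22.10 p [ 0.456  -0.3106  0.0933] yawY 82.1 tilt [ 0.001 -0.001] F [-0.5 -0.2 -3.5] w 0.264 g 49.5
(0.4553, -0.3112, 0.0516, 82) -> [ 0.0007 -0.0007  0.0417] az 0.1
```

View pics/c7.png

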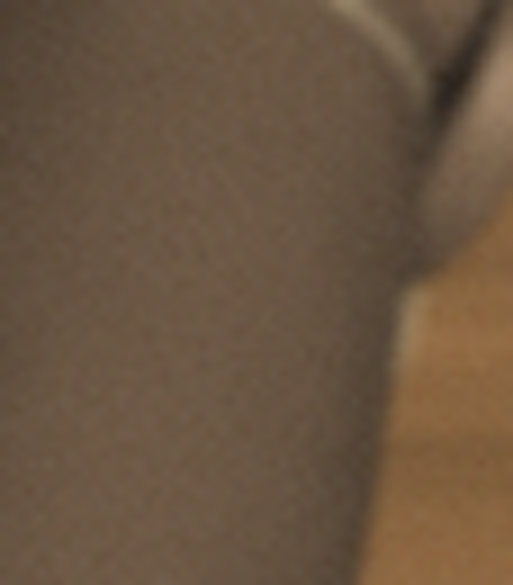

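The top view is blocked by the arm, so I keep the earlier disc fit. Lowering the round weight onto the round stand.

>>> {"api": "play_rows", "payload": {"rows": [{"x":0,"y":0,"z":0.008,"ax":0,"ay":0,"az":0,"claw":0},{"x":0.0005,"y":-0.0005,"z":0.018,"ax":0,"ay":0,"az":0,"claw":0},{"x":0.0005,"y":-0.0005,"z":0.027,"ax":0,"ay":0,"az":0,"claw":0},{"x":0.0005,"y":-0.0005,"z":0.034,"ax":0,"ay":0,"az":0,"claw":0},{"x":0.0005,"y":-0.0005,"z":0.038,"ax":0,"ay":0,"az":0,"claw":0}]}}

```text
clock: 22.52
ee_pos: [0.4532, -0.3101, 0.0528]
ee_rot: [-0.218, -3.131, -0.003]
ft_force: [0.1, -0.3, -3.6]
width: 0.264
gripper_force: 49.5
```

>>> {"api": "play_rows", "payload": {"rows": [{"x":0,"y":0,"z":0,"ax":0,"ay":0,"az":0,"claw":0},{"x":0,"y":0,"z":0.001,"ax":0,"ay":0,"az":0,"claw":0},{"x":0,"y":0,"z":0.0015,"ax":0,"ay":0,"az":0,"claw":0},{"x":0,"y":0,"z":0.002,"ax":0,"ay":0,"az":0,"claw":0},{"x":0,"y":0,"z":0.0025,"ax":0,"ay":0,"az":0,"claw":0}]}}

```text
clock: 22.93
ee_pos: [0.4548, -0.3113, 0.0527]
ee_rot: [0.218, 3.133, -0.001]
ft_force: [0.6, -0.0, -4.9]
width: 0.261
gripper_force: 49.5
```

>>> {"api": "play_rows", "payload": {"rows": [{"x":0,"y":0,"z":0.0005,"ax":0,"ay":0,"az":0,"claw":0},{"x":0,"y":0,"z":0.0005,"ax":0,"ay":0,"az":0,"claw":0}]}}

```text
clock: 23.1
ee_pos: [0.4545, -0.3111, 0.052]
ee_rot: [0.218, 3.134, -0.0]
ft_force: [0.4, 0.8, -3.6]
width: 0.265
gripper_force: 49.5
```

>>> {"api": "play_rows", "payload": {"rows": [{"x":0,"y":0,"z":0.0005,"ax":0,"ay":0,"az":0,"claw":0},{"x":0,"y":0,"z":0.001,"ax":0,"ay":0,"az":0,"claw":0},{"x":0,"y":0,"z":0.001,"ax":0,"ay":0,"az":0,"claw":0}]}}

```text
clock: 23.35
ee_pos: [0.4548, -0.3112, 0.0516]
ee_rot: [0.218, 3.133, -0.0]
ft_force: [0.2, 2.8, 2.6]
width: 0.262
gripper_force: 50.1
```

>>> {"api": "play_rows", "payload": {"rows": [{"x":0,"y":0,"z":0.0005,"ax":0,"ay":0,"az":0,"claw":0},{"x":0,"y":0,"z":0.0005,"ax":0,"ay":0,"az":0,"claw":0}]}}

```text
clock: 23.52
ee_pos: [0.455, -0.3112, 0.0516]
ee_rot: [0.218, 3.133, -0.0]
ft_force: [-2.2, 2.2, 6.3]
width: 0.257
gripper_force: 50.5
```

>>> {"api": "play_rows", "payload": {"rows": [{"x":0,"y":0,"z":0,"ax":0,"ay":0,"az":0,"claw":60},{"x":0,"y":0,"z":0,"ax":0,"ay":0,"az":0,"claw":60},{"x":0,"y":0,"z":0,"ax":0,"ay":0,"az":0,"claw":60},{"x":0,"y":0,"z":-0.02,"ax":0,"ay":0,"az":0,"claw":60},{"x":0,"y":0,"z":-0.05,"ax":0,"ay":0,"az":0,"claw":60}]}}

```text
clock: 23.93
ee_pos: [0.4518, -0.3091, 0.0974]
ee_rot: [-0.218, -3.128, -0.007]
ft_force: [0.3, -0.5, -0.4]
width: 0.602
gripper_force: 0.0
```

>>> {"api": "play_rows", "payload": {"rows": [{"x":0,"y":0,"z":-0.03,"ax":0,"ay":0,"az":0,"claw":60},{"x":-0.001,"y":0.02,"z":-0.04,"ax":0,"ay":0,"az":0,"claw":60},{"x":-0.004,"y":0.05,"z":-0.04,"ax":0,"ay":0,"az":0,"claw":60},{"x":-0.007,"y":0.085,"z":-0.04,"ax":0,"ay":0,"az":0,"claw":60},{"x":-0.0095,"y":0.12,"z":-0.04,"ax":0,"ay":0,"az":0,"claw":60}]}}

```text
clock: 24.35
ee_pos: [0.4812, -0.1931, 0.141]
ee_rot: [0.221, 3.132, -0.001]
ft_force: [0.9, 0.6, 0.2]
width: 0.597
gripper_force: 0.0
```

>>> {"api": "play_rows", "payload": {"rows": [{"x":-0.0025,"y":0.035,"z":0,"ax":0,"ay":0,"az":0,"claw":60},{"x":-0.005,"y":0.068,"z":0,"ax":0,"ay":0,"az":0,"claw":60},{"x":-0.008,"y":0.095,"z":0.005,"ax":0,"ay":0,"az":0,"claw":60},{"x":-0.009,"y":0.108,"z":0.02,"ax":0,"ay":0,"az":0,"claw":60},{"x":-0.009,"y":0.108,"z":0.03,"ax":0,"ay":0,"az":0,"claw":60}]}}

```text
clock: 24.77
ee_pos: [0.505, -0.0852, 0.1099]
ee_rot: [0.213, 3.133, 0.001]
ft_force: [-1.1, 0.5, -0.4]
width: 0.598
gripper_force: 0.0
```

>>> {"api": "play_rows", "payload": {"rows": [{"x":0,"y":0,"z":0,"ax":0,"ay":0,"az":0,"claw":60},{"x":0,"y":0,"z":0,"ax":0,"ay":0,"az":0,"claw":60},{"x":0,"y":0,"z":0,"ax":0,"ay":0,"az":0,"claw":60},{"x":0,"y":0,"z":0,"ax":0,"ay":0,"az":0,"claw":60}]}}

```text
clock: 25.1
ee_pos: [0.5048, -0.089, 0.1109]
ee_rot: [0.221, 3.133, -0.001]
ft_force: [0.5, -0.7, 0.7]
width: 0.599
gripper_force: 0.0
```

```bash
python3 -c "
from h import *
t=snap('top','t5');c=snap('wrist','w11')
to((.5047,-.0881,.041,82))
knob(c,.5047,-.0881,.070)
knob(t,.4553,-.3112,.078,tol=.006)
im=cv2.imread('pics/t5.png')[160:295,290:435]
cv2.imwrite('pics/c8.png',cv2.resize(im,None,fx=4,fy=4,interpolation=2))
"
```

```text
t25.20 p [ 0.5048 -0.0888  0.1109] yawY 81.9 tilt [ 0.001 -0.   ] F [-0.3 -0.4  0.1] w 0.603 g 0.0
(0.5047, -0.0881, 0.041, 82) -> [0.0003 0.0007 0.0699] az -0.1
knob 1368 [ 0.5037 -0.0878  0.0701] [ 0.5045 -0.088   0.0691] [0.0232 0.0233 0.0059]
knob 70 [ 0.4544 -0.3094  0.0764] [ 0.4545 -0.3095  0.0778] [0.0199 0.0218 0.0096]
```

View pics/c8.png

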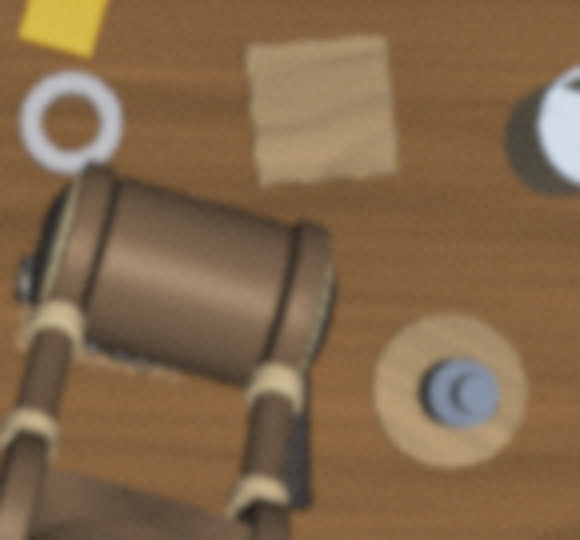

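>>> {"api": "play_rows", "payload": {"rows": [{"x":0.001,"y":0.001,"z":0.02,"ax":0,"ay":0,"az":0,"claw":60},{"x":0.001,"y":0.001,"z":0.04,"ax":0,"ay":0,"az":0,"claw":60},{"x":0.001,"y":0.001,"z":0.055,"ax":0,"ay":0,"az":0,"claw":60},{"x":0.001,"y":0.001,"z":0.065,"ax":0,"ay":0,"az":0,"claw":60},{"x":0.001,"y":0.001,"z":0.069,"ax":0,"ay":0,"az":0,"claw":60}]}}

```text
clock: 25.62
ee_pos: [0.5025, -0.0868, 0.04]
ee_rot: [-0.219, -3.132, -0.001]
ft_force: [0.5, -0.5, 0.2]
width: 0.599
gripper_force: 0.0
```

>>> {"api": "play_rows", "payload": {"rows": [{"x":0,"y":0,"z":0,"ax":0,"ay":0,"az":0,"claw":60},{"x":0,"y":0,"z":0,"ax":0,"ay":0,"az":0,"claw":60},{"x":0,"y":0,"z":0,"ax":0,"ay":0,"az":0,"claw":0},{"x":0,"y":0,"z":0,"ax":0,"ay":0,"az":0,"claw":0},{"x":0,"y":0,"z":0,"ax":0,"ay":0,"az":0,"claw":0}]}}

```text
clock: 26.03
ee_pos: [0.5045, -0.0871, 0.0424]
ee_rot: [0.218, 3.132, -0.001]
ft_force: [-0.5, -1.3, 2.2]
width: 0.261
gripper_force: 48.8
```

>>> {"api": "play_rows", "payload": {"rows": [{"x":0,"y":0,"z":0,"ax":0,"ay":0,"az":0,"claw":0},{"x":0,"y":0,"z":0,"ax":0,"ay":0,"az":0,"claw":0}]}}

```text
clock: 26.2
ee_pos: [0.5045, -0.0871, 0.0424]
ee_rot: [0.218, 3.132, -0.001]
ft_force: [-1.4, -1.2, 6.4]
width: 0.263
gripper_force: 49.0
```

>>> {"api": "play_rows", "payload": {"rows": [{"x":0,"y":0,"z":-0.008,"ax":0,"ay":0,"az":0,"claw":0},{"x":0,"y":0,"z":-0.025,"ax":0,"ay":0,"az":0,"claw":0},{"x":0,"y":0,"z":-0.048,"ax":0,"ay":0,"az":0,"claw":0},{"x":0,"y":0,"z":-0.065,"ax":0,"ay":0,"az":0,"claw":0},{"x":0,"y":0,"z":-0.073,"ax":0,"ay":0,"az":0,"claw":0}]}}

```text
clock: 26.62
ee_pos: [0.504, -0.0865, 0.1158]
ee_rot: [0.218, 3.132, 0.0]
ft_force: [1.1, -0.1, -3.8]
width: 0.263
gripper_force: 49.6
```

```bash
python3 -c "
from h import *
t=load('t5')
q=np.array([ray(t,290+(x+.5)/4-.5,160+(y+.5)/4-.5,.008)[:2] for x,y in [(247,46),(386,36),(397,173),(260,186)]]);d=np.roll(q,-1,0)-q
print(q.mean(0),np.hypot(*d.T).round(3),np.degrees(np.arctan2(d[:,1],d[:,0])).round(1))
to((*q.mean(0),.115,69))"
```

```text
[ 0.63698693 -0.22587863] [0.092 0.091 0.09  0.093] [ -84.6 -175.1   96.7    5.9]
t26.62 p [ 0.504  -0.0865  0.1158] yawY 82.0 tilt [ 0.002 -0.   ] F [ 1.1 -0.1 -3.8] w 0.263 g 49.6
(np.float64(0.6369869277737555), np.float64(-0.22587862523918567), 0.115, 69) -> [-0.151  -0.1196  0.0011] az 13.0
```

>>> {"api": "play_rows", "payload": {"rows": [{"x":-0.015,"y":-0.012,"z":0,"ax":0,"ay":0,"az":2,"claw":0},{"x":-0.036,"y":-0.029,"z":0,"ax":0,"ay":0,"az":5,"claw":0},{"x":-0.06,"y":-0.048,"z":0,"ax":0,"ay":0,"az":8,"claw":0},{"x":-0.085,"y":-0.067,"z":0,"ax":0,"ay":0,"az":11,"claw":0},{"x":-0.108,"y":-0.086,"z":0,"ax":0,"ay":0,"az":13,"claw":0}]}}

```text
clock: 27.03
ee_pos: [0.5983, -0.187, 0.1128]
ee_rot: [-0.575, -3.086, -0.001]
ft_force: [-0.0, 0.6, -3.3]
width: 0.261
gripper_force: 49.6
```

```bash
python3 -c "
from h import *
to((.637,-.226,.115,69))"
```

```text
t27.03 p [ 0.5983 -0.187   0.1128] yawY 68.9 tilt [-0.002  0.001] F [-0.   0.6 -3.3] w 0.261 g 49.6
(0.637, -0.226, 0.115, 69) -> [-0.0501 -0.0224 -0.0023] az -0.1
```

>>> {"api": "play_rows", "payload": {"rows": [{"x":-0.02,"y":-0.009,"z":0,"ax":0,"ay":0,"az":0,"claw":0},{"x":-0.038,"y":-0.017,"z":0.005,"ax":0,"ay":0,"az":0,"claw":0},{"x":-0.05,"y":-0.0225,"z":0.015,"ax":0,"ay":0,"az":0,"claw":0},{"x":-0.05,"y":-0.0225,"z":0.027,"ax":0,"ay":0,"az":0,"claw":0},{"x":-0.05,"y":-0.0225,"z":0.033,"ax":0,"ay":0,"az":0,"claw":0}]}}

```text
clock: 27.45
ee_pos: [0.6349, -0.2249, 0.0777]
ee_rot: [-0.572, -3.083, -0.003]
ft_force: [-1.0, 0.2, -4.7]
width: 0.262
gripper_force: 49.6
```

>>> {"api": "play_rows", "payload": {"rows": [{"x":0,"y":0,"z":0,"ax":0,"ay":0,"az":0,"claw":0},{"x":0,"y":0,"z":0,"ax":0,"ay":0,"az":0,"claw":0},{"x":0,"y":0,"z":0,"ax":0,"ay":0,"az":0,"claw":0},{"x":0,"y":0,"z":0,"ax":0,"ay":0,"az":0,"claw":0}]}}

```text
clock: 27.78
ee_pos: [0.6373, -0.2252, 0.082]
ee_rot: [0.571, 3.088, -0.0]
ft_force: [0.1, -0.2, -4.5]
width: 0.266
gripper_force: 49.6
```

```bash
python3 -c "
from h import *
c=snap('wrist','w12')
s,R=st();p=s['ee_pos'];T=(cloud(c)-p)@R*1000
print([(u,*T[v,u].round(0).tolist()) for u in (262,270,275,282,290) for v in (270,275)])
print('bodytop',[T[v,u].round(0).tolist() for u in (260,275,290) for v in (250,255)])
to((.637,-.226,.0425,69))"
```

```text
t27.83 p [ 0.6375 -0.2254  0.0823] yawY 69.1 tilt [ 0.001 -0.001] F [ 1.3  0.7 -4.4] w 0.269 g 49.6
[(262, 10.0, -6.0, -9.0), (262, 10.0, -6.0, -14.0), (270, 11.0, -2.0, -11.0), (270, 11.0, -2.0, -15.0), (275, 11.0, -0.0, -11.0), (275, 11.0, -0.0, -16.0), (282, 11.0, 2.0, -11.0), (282, 11.0, 2.0, -16.0), (290, 10.0, 6.0, -8.0), (290, 10.0, 6.0, -13.0)]
bodytop [[14.0, -7.0, 2.0], [12.0, -7.0, 2.0], [14.0, -0.0, 2.0], [12.0, -0.0, 2.0], [13.0, 6.0, 3.0], [12.0, 6.0, 2.0]]
t27.83 p [ 0.6375 -0.2254  0.0823] yawY 69.1 tilt [ 0.001 -0.001] F [ 1.3  0.7 -4.4] w 0.269 g 49.6
(0.637, -0.226, 0.0425, 69) -> [ 0.0003 -0.0007  0.0398] az 0.1
```

>>> {"api": "play_rows", "payload": {"rows": [{"x":0.001,"y":0,"z":0.008,"ax":0,"ay":0,"az":0,"claw":0},{"x":0.001,"y":0,"z":0.018,"ax":0,"ay":0,"az":0,"claw":0},{"x":0.001,"y":0,"z":0.026,"ax":0,"ay":0,"az":0,"claw":0},{"x":0.001,"y":0,"z":0.032,"ax":0,"ay":0,"az":0,"claw":0},{"x":0.001,"y":0,"z":0.036,"ax":0,"ay":0,"az":0,"claw":0}]}}

```text
clock: 28.25
ee_pos: [0.6349, -0.2248, 0.0431]
ee_rot: [-0.571, -3.086, -0.001]
ft_force: [0.0, -0.8, -4.7]
width: 0.263
gripper_force: 49.6
```

>>> {"api": "play_rows", "payload": {"rows": [{"x":0,"y":0,"z":0,"ax":0,"ay":0,"az":0,"claw":0},{"x":0,"y":0,"z":0.001,"ax":0,"ay":0,"az":0,"claw":0},{"x":0,"y":0,"z":0.0015,"ax":0,"ay":0,"az":0,"claw":0},{"x":0,"y":0,"z":0.002,"ax":0,"ay":0,"az":0,"claw":0},{"x":0,"y":0,"z":0.0025,"ax":0,"ay":0,"az":0,"claw":0}]}}

```text
clock: 28.67
ee_pos: [0.6367, -0.2255, 0.0433]
ee_rot: [0.572, 3.088, -0.0]
ft_force: [0.0, -0.0, -5.6]
width: 0.263
gripper_force: 49.6
```

>>> {"api": "play_rows", "payload": {"rows": [{"x":0,"y":0,"z":0.0005,"ax":0,"ay":0,"az":0,"claw":0},{"x":0,"y":0,"z":0.001,"ax":0,"ay":0,"az":0,"claw":0},{"x":0,"y":0,"z":0.001,"ax":0,"ay":0,"az":0,"claw":0}]}}

```text
clock: 28.92
ee_pos: [0.6366, -0.2255, 0.0425]
ee_rot: [0.571, 3.088, -0.0]
ft_force: [-0.8, -0.3, -0.5]
width: 0.263
gripper_force: 50.0
```

>>> {"api": "play_rows", "payload": {"rows": [{"x":0,"y":0,"z":0.0005,"ax":0,"ay":0,"az":0,"claw":60},{"x":0,"y":0,"z":0,"ax":0,"ay":0,"az":0,"claw":60},{"x":0,"y":0,"z":0,"ax":0,"ay":0,"az":0,"claw":60},{"x":0,"y":0,"z":-0.02,"ax":0,"ay":0,"az":0,"claw":60},{"x":0,"y":0,"z":-0.05,"ax":0,"ay":0,"az":0,"claw":60}]}}

```text
clock: 29.33
ee_pos: [0.6333, -0.2241, 0.0885]
ee_rot: [-0.57, -3.082, -0.003]
ft_force: [-0.3, 0.1, -0.9]
width: 0.601
gripper_force: 0.0
```

>>> {"api": "play_rows", "payload": {"rows": [{"x":0,"y":0,"z":-0.035,"ax":0,"ay":0,"az":-2,"claw":60},{"x":0,"y":0,"z":-0.07,"ax":0,"ay":0,"az":-5,"claw":60},{"x":0,"y":0,"z":-0.105,"ax":0,"ay":0,"az":-9,"claw":60},{"x":0,"y":0,"z":-0.14,"ax":0,"ay":0,"az":-12,"claw":60},{"x":0,"y":0,"z":-0.175,"ax":0,"ay":0,"az":-13,"claw":40}]}}

```text
clock: 29.75
ee_pos: [0.6363, -0.2253, 0.2692]
ee_rot: [0.215, 3.133, -0.001]
ft_force: [-0.1, -0.3, 0.5]
width: 0.472
gripper_force: 0.0
```

>>> {"api": "play_rows", "payload": {"rows": [{"x":0.006,"y":0.02,"z":-0.012,"ax":0,"ay":0,"az":0,"claw":40},{"x":0.016,"y":0.05,"z":-0.02,"ax":0,"ay":0,"az":0,"claw":40},{"x":0.027,"y":0.085,"z":-0.022,"ax":0,"ay":0,"az":0,"claw":40},{"x":0.039,"y":0.12,"z":-0.022,"ax":0,"ay":0,"az":0,"claw":40},{"x":0.05,"y":0.155,"z":-0.022,"ax":0,"ay":0,"az":0,"claw":40}]}}

```text
clock: 30.17
ee_pos: [0.6081, -0.0637, 0.2901]
ee_rot: [0.22, 3.132, -0.0]
ft_force: [1.1, 1.0, -0.2]
width: 0.398
gripper_force: 0.0
```

>>> {"api": "play_rows", "payload": {"rows": [{"x":0.011,"y":0.035,"z":0,"ax":0,"ay":0,"az":0,"claw":40},{"x":0.022,"y":0.07,"z":0,"ax":0,"ay":0,"az":0,"claw":40},{"x":0.034,"y":0.105,"z":0,"ax":0,"ay":0,"az":0,"claw":40},{"x":0.045,"y":0.14,"z":0,"ax":0,"ay":0,"az":0,"claw":40},{"x":0.056,"y":0.175,"z":0,"ax":0,"ay":0,"az":0,"claw":40}]}}

```text
clock: 30.58
ee_pos: [0.5767, 0.1179, 0.2896]
ee_rot: [0.218, 3.132, 0.001]
ft_force: [0.6, -0.7, -0.6]
width: 0.398
gripper_force: 0.0
```

>>> {"api": "play_rows", "payload": {"rows": [{"x":0.011,"y":0.035,"z":0,"ax":0,"ay":0,"az":0,"claw":40},{"x":0.022,"y":0.07,"z":0,"ax":0,"ay":0,"az":0,"claw":40},{"x":0.034,"y":0.105,"z":0,"ax":0,"ay":0,"az":0,"claw":40},{"x":0.045,"y":0.14,"z":0,"ax":0,"ay":0,"az":0,"claw":40},{"x":0.056,"y":0.175,"z":0,"ax":0,"ay":0,"az":0,"claw":40}]}}

```text
clock: 31.0
ee_pos: [0.5455, 0.2991, 0.2896]
ee_rot: [0.218, 3.133, 0.001]
ft_force: [0.9, -0.0, -0.7]
width: 0.4
gripper_force: 0.0
```

```bash
python3 -c "
from h import *
t=snap('top','t6')
knob(t,.637,-.226,.070,tol=.006);knob(t,.4553,-.3112,.078,tol=.006);knob(t,.4965,.220,.118,tol=.006)
to((.5245,.42,.285,82))
cv2.imwrite('pics/c9.png',cv2.resize(cv2.imread('pics/t6.png')[150:330,90:440],(800,411)))"
```

```text
knob 68 [ 0.6366 -0.226   0.0683] [ 0.6365 -0.2258  0.0694] [0.0228 0.023  0.0105]
knob 70 [ 0.4547 -0.3097  0.0762] [ 0.4545 -0.3092  0.0766] [0.0198 0.023  0.0083]
knob 76 [0.4957 0.2193 0.1165] [0.4949 0.2193 0.1169] [0.0217 0.0222 0.0081]
t31.05 p [0.5438 0.3062 0.2896] yawY 82.3 tilt [0.    0.008] F [0.4 4.1 0.5] w 0.399 g 0.0
(0.5245, 0.42, 0.285, 82) -> [0.0344 0.1101 0.0055] az 0.3
```

View pics/c9.png

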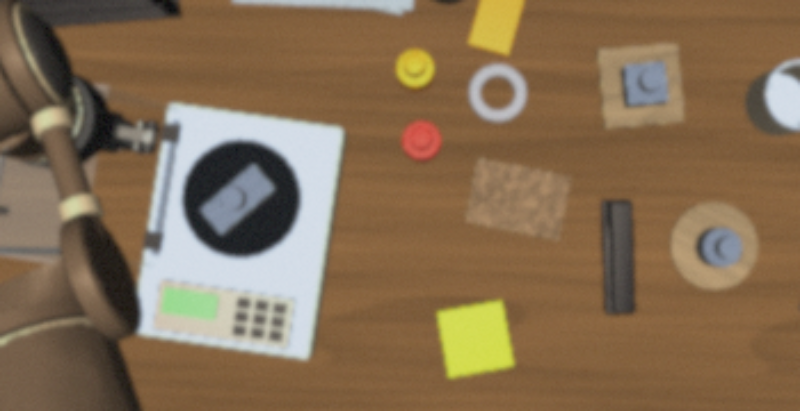

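All three weights stand centred: oblong (237,198), square (647,82), round (720,246). The mat is empty. Next is the handle.

>>> {"api": "play_rows", "payload": {"rows": [{"x":0.009,"y":0.028,"z":0,"ax":0,"ay":0,"az":0,"claw":40},{"x":0.019,"y":0.06,"z":0,"ax":0,"ay":0,"az":0,"claw":40},{"x":0.028,"y":0.09,"z":0,"ax":0,"ay":0,"az":0,"claw":40},{"x":0.034,"y":0.11,"z":0,"ax":0,"ay":0,"az":0,"claw":40},{"x":0.034,"y":0.112,"z":0,"ax":0,"ay":0,"az":0,"claw":40}]}}

```text
clock: 31.47
ee_pos: [0.5265, 0.4169, 0.2891]
ee_rot: [0.212, 3.134, 0.004]
ft_force: [-0.3, -0.9, -0.1]
width: 0.395
gripper_force: 0.0
```

>>> {"api": "play_rows", "payload": {"rows": [{"x":0,"y":0,"z":0,"ax":0,"ay":0,"az":0,"claw":40},{"x":0,"y":0,"z":0,"ax":0,"ay":0,"az":0,"claw":40},{"x":0,"y":0,"z":0,"ax":0,"ay":0,"az":0,"claw":40},{"x":0,"y":0,"z":0,"ax":0,"ay":0,"az":0,"claw":40}]}}

```text
clock: 31.8
ee_pos: [0.5282, 0.4116, 0.2889]
ee_rot: [0.221, 3.134, -0.0]
ft_force: [-0.0, 0.3, -0.6]
width: 0.397
gripper_force: 0.0
```

```bash
python3 -c "
from h import *
c=snap('wrist','w13')
W=cloud(c);a=np.array([.139,.99]);w=W.reshape(-1,3)
s,R=st();p=s['ee_pos'];T=(w-p)@R
m=(abs(T[:,2]-.04)<.02)&(T[:,0]>.013)&(T[:,0]<.035)&(abs(T[:,1])<.04)
print(m.sum(),w[m].mean(0).round(4),T[m].mean(0).round(4),T[m].min(0).round(4),T[m].max(0).round(4))
to((.5235,.422,.222,82))"
```

```text
t31.85 p [0.5282 0.4116 0.289 ] yawY 81.9 tilt [ 0. -0.] F [ 0.3 -0.4  0.4] w 0.399 g 0.0
761 [0.5059 0.4255 0.2501] [0.0241 0.0106 0.0389] [0.013  0.0059 0.0357] [0.035  0.0158 0.0426]
t31.85 p [0.5282 0.4116 0.289 ] yawY 81.9 tilt [ 0. -0.] F [ 0.3 -0.4  0.4] w 0.399 g 0.0
(0.5235, 0.422, 0.222, 82) -> [0.0061 0.0096 0.067 ] az -0.1
```

View pics/w13.png

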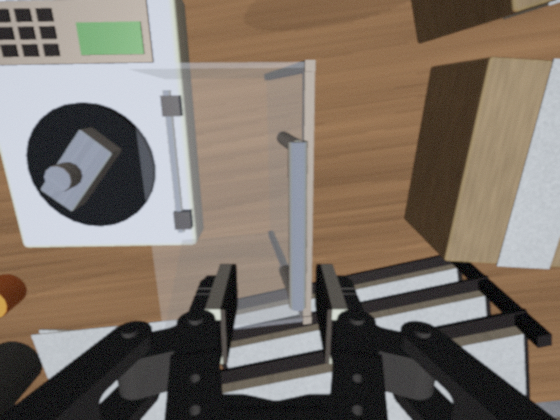

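>>> {"api": "play_rows", "payload": {"rows": [{"x":0.003,"y":0.006,"z":0,"ax":0,"ay":0,"az":0,"claw":40},{"x":0.006,"y":0.0105,"z":0,"ax":0,"ay":0,"az":0,"claw":40},{"x":0.006,"y":0.0105,"z":0.015,"ax":0,"ay":0,"az":0,"claw":40},{"x":0.006,"y":0.0105,"z":0.035,"ax":0,"ay":0,"az":0,"claw":40},{"x":0.006,"y":0.0105,"z":0.05,"ax":0,"ay":0,"az":0,"claw":40}]}}

```text
clock: 32.27
ee_pos: [0.5229, 0.4246, 0.2381]
ee_rot: [0.218, 3.134, 0.001]
ft_force: [-0.2, -0.2, -0.8]
width: 0.397
gripper_force: 0.0
```

>>> {"api": "play_rows", "payload": {"rows": [{"x":0,"y":0,"z":0.01,"ax":0,"ay":0,"az":0,"claw":40},{"x":0,"y":0,"z":0.016,"ax":0,"ay":0,"az":0,"claw":40},{"x":0,"y":0,"z":0.016,"ax":0,"ay":0,"az":0,"claw":0},{"x":0,"y":0,"z":0.016,"ax":0,"ay":0,"az":0,"claw":0},{"x":0,"y":0,"z":0.016,"ax":0,"ay":0,"az":0,"claw":0}], "squeeze": 30}}

```text
clock: 32.68
ee_pos: [0.5234, 0.4243, 0.2233]
ee_rot: [0.218, 3.134, 0.0]
ft_force: [-0.5, 0.3, -1.9]
width: 0.102
gripper_force: 29.2
```

>>> {"api": "play_rows", "payload": {"rows": [{"x":0,"y":0,"z":0,"ax":0,"ay":0,"az":0,"claw":0},{"x":0,"y":0,"z":0,"ax":0,"ay":0,"az":0,"claw":0},{"x":0,"y":0,"z":0,"ax":0,"ay":0,"az":0,"claw":0}]}}

```text
clock: 32.93
ee_pos: [0.5234, 0.4243, 0.2233]
ee_rot: [0.218, 3.133, 0.001]
ft_force: [0.5, 0.4, -1.5]
width: 0.105
gripper_force: 29.3
```

```bash
python3 -c "
from h import *
st()
r=np.hypot(.21,.085);a0=np.arctan2(.085,.21)
f=lambda d:np.array([.21-r*np.cos(a0+np.radians(d)),.085-r*np.sin(a0+np.radians(d))])
D=np.linspace(99.5,0,21)
for k in range(0,20,5): print([tuple(((f(D[k+j])-f(D[k]))).round(4).tolist()) for j in range(1,6)])
"
```

```text
t32.93 p [0.5234 0.4243 0.2233] yawY 82.0 tilt [0.001 0.   ] F [ 0.5  0.4 -1.5] w 0.105 g 29.3
[(-0.0172, -0.0095), (-0.0351, -0.0176), (-0.0537, -0.024), (-0.0728, -0.0288), (-0.0922, -0.0319)]
[(-0.0196, -0.0014), (-0.0393, -0.0012), (-0.0588, 0.0008), (-0.0782, 0.0045), (-0.0971, 0.0098)]
[(-0.0184, 0.007), (-0.0361, 0.0155), (-0.053, 0.0255), (-0.069, 0.037), (-0.084, 0.0498)]
[(-0.0138, 0.014), (-0.0263, 0.0292), (-0.0374, 0.0454), (-0.0471, 0.0626), (-0.0552, 0.0804)]
```

>>> {"api": "play_rows", "payload": {"rows": [{"x":0,"y":-0.017,"z":-0.0095,"ax":0,"ay":0,"az":0,"claw":0},{"x":0,"y":-0.035,"z":-0.0175,"ax":0,"ay":0,"az":0,"claw":0},{"x":0,"y":-0.0535,"z":-0.024,"ax":0,"ay":0,"az":0,"claw":0},{"x":0,"y":-0.073,"z":-0.029,"ax":0,"ay":0,"az":0,"claw":0},{"x":0,"y":-0.092,"z":-0.032,"ax":0,"ay":0,"az":0,"claw":0}]}}

```text
clock: 33.35
ee_pos: [0.5122, 0.334, 0.2571]
ee_rot: [0.218, 3.129, 0.008]
ft_force: [2.0, 2.4, 0.4]
width: 0.103
gripper_force: 29.3
```

>>> {"api": "play_rows", "payload": {"rows": [{"x":0,"y":-0.0195,"z":-0.0015,"ax":0,"ay":0,"az":0,"claw":0},{"x":0,"y":-0.0395,"z":-0.001,"ax":0,"ay":0,"az":0,"claw":0},{"x":0,"y":-0.059,"z":0.001,"ax":0,"ay":0,"az":0,"claw":0},{"x":0,"y":-0.078,"z":0.0045,"ax":0,"ay":0,"az":0,"claw":0},{"x":0,"y":-0.097,"z":0.01,"ax":0,"ay":0,"az":0,"claw":0}]}}

```text
clock: 33.77
ee_pos: [0.5001, 0.2378, 0.2485]
ee_rot: [0.218, 3.125, 0.008]
ft_force: [3.4, 1.1, 1.1]
width: 0.102
gripper_force: 30.1
```

>>> {"api": "play_rows", "payload": {"rows": [{"x":0,"y":-0.0185,"z":0.007,"ax":0,"ay":0,"az":0,"claw":0},{"x":0,"y":-0.036,"z":0.0155,"ax":0,"ay":0,"az":0,"claw":0},{"x":0,"y":-0.053,"z":0.0255,"ax":0,"ay":0,"az":0,"claw":0},{"x":0,"y":-0.069,"z":0.037,"ax":0,"ay":0,"az":0,"claw":0},{"x":0,"y":-0.084,"z":0.05,"ax":0,"ay":0,"az":0,"claw":0}]}}

```text
clock: 34.18
ee_pos: [0.4894, 0.1535, 0.1979]
ee_rot: [0.218, 3.123, 0.004]
ft_force: [4.4, 0.7, 0.6]
width: 0.105
gripper_force: 30.7
```

>>> {"api": "play_rows", "payload": {"rows": [{"x":0,"y":-0.014,"z":0.014,"ax":0,"ay":0,"az":0,"claw":0},{"x":0,"y":-0.0265,"z":0.029,"ax":0,"ay":0,"az":0,"claw":0},{"x":0,"y":-0.0375,"z":0.0455,"ax":0,"ay":0,"az":0,"claw":0},{"x":0,"y":-0.046,"z":0.06,"ax":0,"ay":0,"az":0,"claw":0},{"x":0,"y":-0.051,"z":0.07,"ax":0,"ay":0,"az":0,"claw":0}]}}

```text
clock: 34.6
ee_pos: [0.4826, 0.1023, 0.1264]
ee_rot: [0.218, 3.124, 0.001]
ft_force: [4.2, -0.8, 1.4]
width: 0.101
gripper_force: 31.1
```

```bash
python3 -c "
from h import *
to((.4808,.098,.1140,82))"
```

```text
t34.60 p [0.4826 0.1023 0.1264] yawY 82.0 tilt [ 0.01 -0.  ] F [ 4.2 -0.8  1.4] w 0.101 g 31.1
(0.4808, 0.098, 0.114, 82) -> [ 0.0013 -0.0045  0.0124] az 0.0
```

>>> {"api": "play_rows", "payload": {"rows": [{"x":0,"y":-0.002,"z":0.005,"ax":0,"ay":0,"az":0,"claw":0},{"x":0,"y":-0.0035,"z":0.009,"ax":0,"ay":0,"az":0,"claw":0},{"x":0,"y":-0.0045,"z":0.012,"ax":0,"ay":0,"az":0,"claw":0},{"x":0,"y":-0.0045,"z":0.0125,"ax":0,"ay":0,"az":0,"claw":0},{"x":0,"y":-0.0045,"z":0.0125,"ax":0,"ay":0,"az":0,"claw":0}]}}

```text
clock: 35.02
ee_pos: [0.4821, 0.0977, 0.1155]
ee_rot: [0.216, 3.125, -0.002]
ft_force: [2.8, -4.5, 5.8]
width: 0.105
gripper_force: 31.7
```

>>> {"api": "play_rows", "payload": {"rows": [{"x":0,"y":0,"z":0.001,"ax":0,"ay":0,"az":0,"claw":0},{"x":0,"y":0,"z":0.0015,"ax":0,"ay":0,"az":0,"claw":0},{"x":0,"y":0,"z":0.0015,"ax":0,"ay":0,"az":0,"claw":0}]}}

```text
clock: 35.27
ee_pos: [0.4821, 0.0977, 0.1154]
ee_rot: [0.216, 3.125, -0.002]
ft_force: [-1.6, -5.4, 15.0]
width: 0.104
gripper_force: 32.5
```

>>> {"api": "play_rows", "payload": {"rows": [{"x":0,"y":0,"z":0,"ax":0,"ay":0,"az":0,"claw":35},{"x":0,"y":0,"z":0,"ax":0,"ay":0,"az":0,"claw":35},{"x":0,"y":0,"z":-0.004,"ax":0,"ay":0,"az":0,"claw":35},{"x":0,"y":0,"z":-0.02,"ax":0,"ay":0,"az":0,"claw":35},{"x":0,"y":0,"z":-0.045,"ax":0,"ay":0,"az":0,"claw":35}]}}

```text
clock: 35.68
ee_pos: [0.4746, 0.0987, 0.1536]
ee_rot: [-0.218, -3.127, 0.001]
ft_force: [-0.1, -0.3, -0.2]
width: 0.349
gripper_force: 0.0
```

>>> {"api": "play_rows", "payload": {"rows": [{"x":0,"y":0,"z":-0.03,"ax":0,"ay":0,"az":0,"claw":35},{"x":0,"y":0,"z":-0.06,"ax":0,"ay":0,"az":0,"claw":35},{"x":0,"y":-0.03,"z":-0.09,"ax":0,"ay":0,"az":0,"claw":35},{"x":0,"y":-0.06,"z":-0.11,"ax":0,"ay":0,"az":0,"claw":35},{"x":0,"y":-0.1,"z":-0.11,"ax":0,"ay":0,"az":0,"claw":35}]}}

```text
clock: 36.1
ee_pos: [0.467, 0.0002, 0.2714]
ee_rot: [0.212, 3.124, 0.002]
ft_force: [0.5, -0.8, -0.4]
width: 0.347
gripper_force: 0.0
```

>>> {"api": "play_rows", "payload": {"rows": [{"x":0.03,"y":-0.02,"z":0,"ax":0,"ay":0,"az":0,"claw":35},{"x":0.06,"y":-0.04,"z":0,"ax":0,"ay":0,"az":0,"claw":35},{"x":0.09,"y":-0.06,"z":0,"ax":0,"ay":0,"az":0,"claw":35},{"x":0.11,"y":-0.06,"z":0,"ax":0,"ay":0,"az":0,"claw":35},{"x":0.11,"y":-0.06,"z":0,"ax":0,"ay":0,"az":0,"claw":35}]}}

```text
clock: 36.52
ee_pos: [0.3425, -0.0441, 0.2647]
ee_rot: [-0.222, -3.13, -0.001]
ft_force: [-0.2, 0.9, -0.2]
width: 0.348
gripper_force: 0.0
```

```bash
python3 -c "
from h import *
t=snap('top','t7');c=snap('scene','s7');st();o=load('t0')
for im in (o,t):
    W=cloud(im);w=W[222:264,237:248].reshape(-1,3);w=w[abs(w[:,2]-.14)<.02];print('handle',len(w),w.mean(0).round(4))
    w=W[200:270,155:228].reshape(-1,3);w=w[abs(w[:,2]-.153)<.02];print('roof',len(w),np.median(w[:,2]).round(4))
    w=W[200:275,222:236].reshape(-1,3);w=w[(w[:,2]>.135)&(w[:,2]<.175)];print('front',len(w),np.median(w,axis=0).round(4))
cv2.imwrite('pics/c10.png',cv2.resize(cv2.imread('pics/s7.png')[90:390,100:500],(800,600)))"
```

```text
t36.62 p [ 0.3463 -0.0443  0.2659] yawY 82.0 tilt [0.001 0.   ] F [-0.2 -1.2 -0.2] w 0.349 g 0.0
handle 198 [0.4861 0.0973 0.1406]
roof 4916 0.1548
front 357 [0.528  0.1358 0.1544]
handle 198 [0.4861 0.0973 0.1406]
roof 4925 0.1547
front 359 [0.5279 0.136  0.1542]
```

View pics/c10.png

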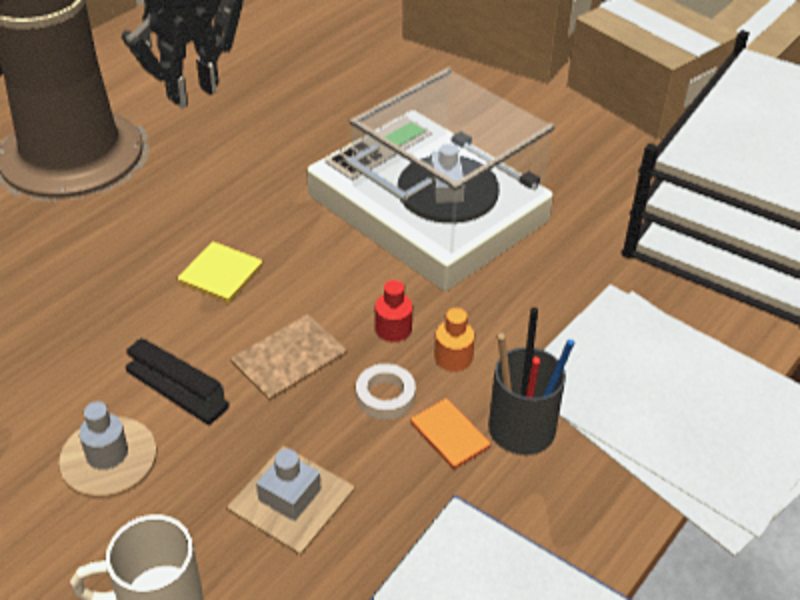

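The cover is shut, with the handle and roof at the same depth as at the start. The oblong weight is under it, the round (103,435) and square (288,480) weights are on their stands, and the arm is clear.

```bash
python3 -c "
from plant import manip
print(manip.hand_in())"
```

```text
the job is handed in; nothing more can be done
None
```

The job is handed in at about 37 s of the 136 s allowed: the oblong weight is on the pan, the round and square weights are on their own stands (each within about 2 mm of centre), the cover is closed and the arm is clear; no verdict came back.

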